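# Hang three nesting pans on one hook

## Task

Hang the three dark steel hanging pans on the hook of the green stand through the holes in their back plates, pans facing outwards, each pushed back along the hook until its plate rests against the one behind so that they nest: first the tall one, against the post, then the middle one. Then fetch the short one, which sits in the deep blue box where only the faces of its plate can be reached: lift it out, stand it on the bench and let go, take it again by its side edges and hang it in front of the others. Do not let a pan topple, and leave the other things on the bench where they are.

Things in the scene. Friction and masses are not known exactly. Their poses are not given: they have to be found in the camera images.
- tall_center (a point): Tall pan, plain dark steel, bookend-shaped: upright plate 36 mm wide, 130 tall, 8 thick; a shallow pan (rim 14 high, same width) juts forward at its foot, 60 mm deep over all with the plate. Stands by itself. Point: middle of the plate's width and thickness, 65 mm above the underside. Axes: z up, y along the plate's width, x level from the pan's lip to the plate (pan on -x, rear face at x=+4 mm).
- tall_eye (a point): Centre of the hanging hole of the tall pan: a window 22 mm wide and 32 high right through the plate, centre 100 mm above the underside and in the middle of the width; 14 mm of solid plate above it. Axes as the pan's centre point.
- middle_center (a point): Middle pan, plain dark steel, bookend-shaped: upright plate 50 mm wide, 104 tall, 8 thick; a shallow pan (rim 14 high, same width) juts forward at its foot, 48 mm deep over all with the plate. Stands by itself. Point: middle of the plate's width and thickness, 52 mm above the underside. Axes: z up, y along the plate's width, x level from the pan's lip to the plate (pan on -x, rear face at x=+4 mm).
- middle_eye (a point): Centre of the hanging hole of the middle pan: a window 22 mm wide and 32 high right through the plate, centre 74 mm above the underside and in the middle of the width; 14 mm of solid plate above it. Axes as the pan's centre point.
- short_center (a point): Short pan, plain dark steel, bookend-shaped: upright plate 64 mm wide, 78 tall, 8 thick; a shallow pan (rim 14 high, same width) juts forward at its foot, 36 mm deep over all with the plate. Stands by itself. Point: middle of the plate's width and thickness, 39 mm above the underside. Axes: z up, y along the plate's width, x level from the pan's lip to the plate (pan on -x, rear face at x=+4 mm).
- short_eye (a point): Centre of the hanging hole of the short pan: a window 22 mm wide and 32 high right through the plate, centre 48 mm above the underside and in the middle of the width; 14 mm of solid plate above it. Axes as the pan's centre point.
- deepbox: Deep blue open box, fixed; 112 (x) by 82 (y) by 80 mm high outside, walls and floor 4. Origin: centre of its underside. The short pan stands in it, its plate across the box (y), its top 2 mm over the rim, side edges 5 mm from the walls; at least 40 mm free before and behind the plate above the pan: take it by the plate's two faces, at the solid 14 mm above the hole.
- hook_root (a point): On the hook bar's axis where it leaves the front of the green post, 175 mm above the bench. -x points level out along the hook, y sideways, z up. Bar: round, 8 mm thick, rising 6 degrees, upturned after 60 mm. Post 24 mm wide, ends 27 mm higher; base plate 130 wide, 12 thick, reaches 105 mm out. Fixed. A hung pan's hole centre is 12 mm below the bar's axis, the pan facing away from the post.
- hook_tip (a point): Centre of the round end (radius 4 mm) of the hook's upturned tip, 64 mm out from the post and 16 mm above the hook root; the hole must pass over it. Axes as hook_root.
- sleeve_a: Bystander: dark steel sleeve, 34 mm across, 32 mm high; origin at the centre of its underside.
- sleeve_b: Bystander: another such steel sleeve; origin at the centre of its underside.
- tape: Bystander: brown tape ring, 84 mm across, 24 mm high; origin at the centre of its underside.
- carton: Bystander: open cardboard carton 110 x 80 x 45 mm; origin at the centre of its underside.
- driver: Bystander: screwdriver lying on the bench; origin under its middle, on the bench.
- jar: Bystander: white jar, 56 mm across, 85 mm high; origin at the centre of its underside.

How it is judged:
By the outcome, as a careful person would: the job done as asked, in the order asked, and still so for the second after the job is handed in, with the robot touching nothing.
It also fails if it takes over 72 s, if anything falls off the work surface, if the arm or the gripper's body presses on something with over 40 N, if the wrist force passes 120 N, or if a joint passes its speed limit or range.

## Robot

A 6-joint arm with a two-finger parallel gripper is mounted at the origin on the work surface. World frame = base frame: x ahead of the robot, y to its left, z up, the work surface at z = 0. Lengths are in mm, angles in rad, forces in N, time in s.
With the tool pointing down it reaches from about 275 to 750 mm from the base axis. Payload 10.2 kg.
Tool frame: the origin (TCP) lies at the very end of the fingers, on their centre line; the grasp point (between the pads) lies 19 mm behind it; x points along the fingers, y is the direction in which the jaws open and shut, and the axes are right-handed (so a half turn about x gives the same grasp; the last joint's range is limited). The gripper opens to 85 mm and grips with 20 to 120 N. Pads are 22 mm wide; open, the fingers measure 114 mm over their backs; the gripper's body (76 mm by 85 mm) begins 54 mm behind the grasp point. The pads swing forward as they close: fully open they stand 13 mm farther back than shut.
Start: joints at [1.026, 0.313, 1.498, -0, 1.331, -0.223], TCP at [166.057, 498.052, 231.294] pointing down, gripper open.
Joint ranges: [-2.94, 2.94], [-0.97, 2.17], [0.19, 2.56], [-1.23, 4.37], [0.02, 3.11], [-2.88, 2.88]. Speed limits (rad/s): [2.39, 2.39, 3.01, 3.14, 3.14, 3.14].

## Interface

Orientations are given as a unit quaternion [w, x, y, z].
In Python, from rig import ctrl gives the robot as it stands. The module is installed in compiled form; this text tells all that it offers.
- The arm moves only by the tool move_arm, never from a script. Its argument "targets" is a list that holds one entry, the list of rows, each a list of 7 numbers: the opening, from 0 (shut) to 1 (fully open), then the shift along the tool's x, y, z each as a share of 150 mm, from -1 to 1, then the turn, a rotation vector about the tool's x, y, z each as a share of 60 degrees, from -1 to 1. A call has 1 to 5 rows; each row shifts and turns the commanded pose from where the row before left it, along the tool's axes as they then stand; what a row does not reach is not made up. A row lasts 1/10 s, in which the tool goes at most 50 mm and 8.59 degrees, less where a joint would pass 70% of its speed; a pose out of reach is approached as far as the arm can. A call with a number of a shift or a turn outside -1 to 1 is refused whole. A call with a gripper value outside its range is refused whole. The fingers move at their own pace and stop on an object; "force" is the grip in N (left out, the last holds). Time passes only in rows, so rows that do not move let the fingers close. It gives the time, the measured TCP pose, the force and the opening at its end, in the units of the state.
- ctrl.sense(): the state, without advancing time (a new reading comes with each control period).
- ctrl.capture(name): name is "side" or "top" or "wrist"; returns the picture (480x640x3 uint8, red, green, blue); there is no depth.
- ctrl.calibration(name): a dict with "camera_matrix" (3x3 intrinsics, pixels), "extrinsics" (4x4, takes a point from world to camera coordinates); the wrist camera has in their place "tool_from_camera" (4x4, takes a point from camera to tool coordinates, whose origin is the TCP and whose axes are the tool frame's). Camera axes: x right, y down, z forward; pixel columns grow to the right and rows downward; lengths in mm; the calibration is good to about 2 mm. The wrist camera is an equidistant fisheye: a pixel r from the principal point sees the ray r / f radians off the axis. A picture is of the moment at which its call begins: read the wrist's pose just before it. calibration takes no time and is no camera call.
- ctrl.finish_job(): hands the job in, once; it reports no verdict.
Trained networks look in the newest picture that a camera, given by its name, has taken for a name from the list of things; names that differ only in an ending like _2 or _b are one class to them, and where a whole thing is asked for, a point or a joint stands for the part that bears it (a point fixed in the world has none). Each returns a list of dicts, best first, with "confidence" (0 to 1); they miss things now and then, are a little off and sometimes report something else, mostly with a low value. They report only what shows in the picture. A call takes as long as a camera call.
- ctrl.recognise(label, camera): "point" ([row, column] in pixels, amid what is visible of it).
- ctrl.cut_out(label, camera): "pixels" (480x640 bool, what is visible of it) and "point" ([row, column] in pixels, amid what is visible of it).
The state is a dict: "time_s": time; "joints": joint angles; "dq": joint speeds; "tau": joint torques, N m; "eef_pos": TCP position; "ee_rot": TCP orientation; "force": force on the tool from outside, world axes, zero at the start; "wrist_torque": the same for the moment, N m; "grip_width": opening from 0.0 (shut) to 1.0 (fully open).
Only numpy, scipy, OpenCV 4.12 (cv2) and the standard library are available. Lean on these libraries where they do the work, as an engineer would, in place of code of your own. Each camera call takes 0.05 s, during which the arm holds its last target.

## Working session

There is one attempt and no reset: what is moved stays moved. The work goes in short steps, Python scripts to look and compute and a tool call to move; the robot and the scene stay as the last step left them, time stands still between calls to the robot, and variables do not carry over. Pictures are saved under pics/ and viewed, and the job is handed in when it is done.

Besides the shell and the picture viewer there is one more tool, called after "Request:" as name(argument=value, ...) on one line, values as JSON. move_arm: Moves the arm, as the interface text tells. Shift numbers are shares of 150 mm and turn numbers shares of 60 degrees, none past 1 either way. Its arguments: {"type":"object","properties":{"targets":{"type":"array","items":{"type":"array","items":{"type":"array","items":{"type":"number","minimum":-1,"maximum":1}}}},"force":{"type":"number"}},"required":["targets"]}

```bash
ls; mkdir -p pics
python3 - <<'E'
from rig import ctrl
import cv2, numpy as np
print(ctrl.sense())
for n in ["side","top","wrist"]:
    im=ctrl.capture(n); cv2.imwrite(f"pics/{n}0.png",im[:,:,::-1]); 
    c=ctrl.calibration(n)
    for k,v in c.items(): print(n,k,np.round(v,3).tolist())
E
```

```text
pics
{'time_s': 0.0, 'joints': array([ 1.02560441e+00,  3.13461128e-01,  1.49845029e+00,  8.41552047e-06,
        1.33099997e+00, -2.23397035e-01]), 'dq': array([-0.00081957,  0.00020231,  0.00094842,  0.00081437,  0.00085506,
       -0.00059086]), 'tau': array([-4.18557511e-04, -4.12266076e+01, -2.59747821e+01, -1.87056344e-04,
        4.12703172e-03,  1.18994086e-05]), 'eef_pos': array([165.91078968, 497.81968392, 230.72441196]), 'ee_rot': array([ 0.69779598,  0.11285094,  0.69815094, -0.11371325]), 'force': array([0.08353324, 0.24809321, 0.51964038]), 'wrist_torque': array([-0.00329379,  0.0061951 , -0.01018285]), 'grip_width': 1.00160116735703}
side camera_matrix [[436.91, 0.0, 323.419], [0.0, 436.91, 240.762], [0.0, 0.0, 1.0]]
side extrinsics [[0.918, -0.395, 0.008, -567.5], [-0.248, -0.591, -0.768, 211.775], [0.308, 0.703, -0.641, 740.64], [0.0, 0.0, 0.0, 1.0]]
top camera_matrix [[486.432, 0.0, 330.962], [0.0, 486.432, 246.881], [0.0, 0.0, 1.0]]
top extrinsics [[0.017, -1.0, -0.013, -34.508], [-0.993, -0.015, -0.116, 590.882], [0.116, 0.015, -0.993, 1188.237], [0.0, 0.0, 0.0, 1.0]]
wrist camera_matrix [[371.648, 0.0, 320.578], [0.0, 371.648, 244.876], [0.0, 0.0, 1.0]]
wrist tool_from_camera [[0.001, -0.324, 0.946, -141.861], [1.0, -0.0, -0.001, 0.888], [0.001, 0.946, 0.324, -83.591], [0.0, 0.0, 0.0, 1.0]]
```

View pics/side0.png

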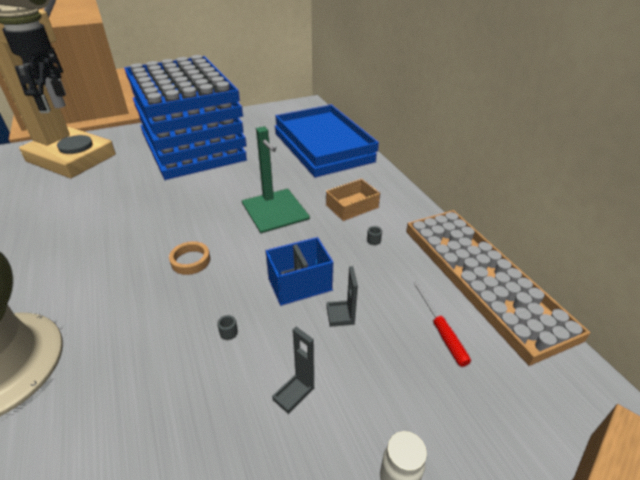

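View pics/top0.png

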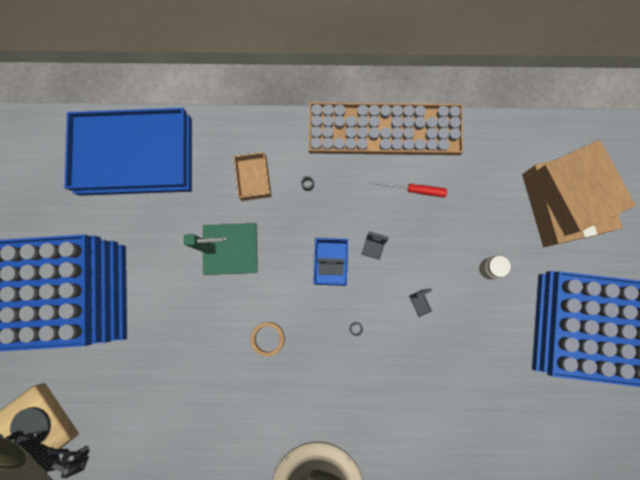

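View pics/wrist0.png

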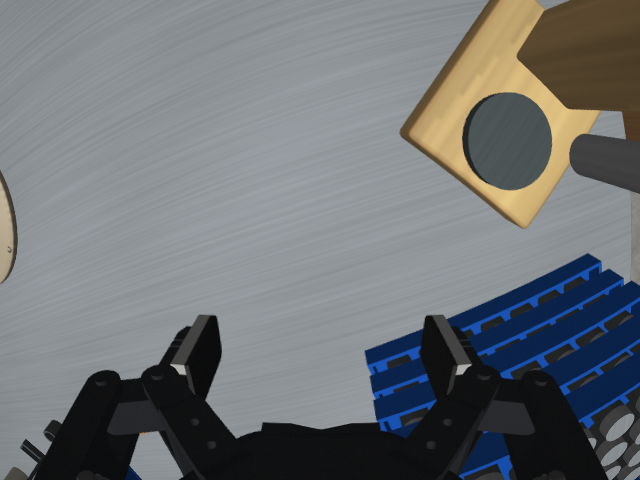

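```bash
cat > h.py <<'E'
from rig import ctrl
import cv2, numpy as np
from scipy.spatial.transform import Rotation as R
def cam(n):
    c=ctrl.calibration(n); return np.array(c["camera_matrix"]),np.array(c.get("extrinsics",c.get("tool_from_camera")))
def pose(s=None):
    s=s or ctrl.sense(); q=s["ee_rot"]; return np.array(s["eef_pos"]),R.from_quat([q[1],q[2],q[3],q[0]])
def ray(n,rc,P=None):
    K,E=cam(n); r,c=rc
    x=(c-K[0,2])/K[0,0]; y=(r-K[1,2])/K[1,1]
    if n!="wrist":
        d=E[:3,:3].T@np.array([x,y,1]); o=-E[:3,:3].T@E[:3,3]
    else:
        th=np.hypot(x,y); s=np.sin(th)/th if th>1e-9 else 1
        d=np.array([x*s,y*s,np.cos(th)]); p,Rt=P
        d=Rt.apply(E[:3,:3]@d); o=p+Rt.apply(E[:3,3])
    return o,d/np.linalg.norm(d)
def tri(rays):
    A=0;b=0
    for o,d in rays:
        M=np.eye(3)-np.outer(d,d); A=A+M; b=b+M@o
    x=np.linalg.solve(A,b)
    return x,[float(np.linalg.norm((np.eye(3)-np.outer(d,d))@(x-o))) for o,d in rays]
def atz(r,z): o,d=r; return o+d*(z-o[2])/d[2]
def proj(n,X,P=None):
    K,E=cam(n); X=np.atleast_2d(X)
    if n!="wrist":
        c=X@E[:3,:3].T+E[:3,3]; u=c[:,:2]/c[:,2:]
    else:
        p,Rt=P; t=Rt.inv().apply(X-p); c=(t-E[:3,3])@E[:3,:3]
        th=np.arctan2(np.hypot(c[:,0],c[:,1]),c[:,2]); u=c[:,:2]/np.hypot(c[:,0],c[:,1])[:,None]*th[:,None]
    return np.c_[u[:,1]*K[1,1]+K[1,2],u[:,0]*K[0,0]+K[0,2]]
E
python3 - <<'E'
from h import *
for n in ["side","top"]: ctrl.capture(n)
for l in ["tall_eye","tall_center","middle_eye","middle_center","short_center","short_eye","hook_root","hook_tip","deepbox"]:
    res={}
    for n in ["side","top"]:
        r=ctrl.recognise(l,n); res[n]=r
        print(l,n,[(np.round(q["point"],1).tolist(),round(q["confidence"],2)) for q in r[:3]])
    if res["side"] and res["top"]:
        x,e=tri([ray(n,res[n][0]["point"]) for n in res]); print("   ",x.round(1),np.round(e,1))
print(ctrl.sense()["time_s"])
E
```

```text
tall_eye side [([378.1, 300.5], 0.68), ([335.5, 445.7], 0.21)]
tall_eye top [([324.5, 357.8], 0.72), ([298.4, 419.6], 0.6), ([267.7, 331.3], 0.31)]
    [ 449.5 -123.1 -136.8] [60.7 60.7]
tall_center side [([378.8, 296.3], 0.72)]
tall_center top [([302.2, 420.2], 0.67)]
    [ 460.4 -248.7   36.1] [3.6 3.6]
middle_eye side [([306.7, 346.6], 0.82)]
middle_eye top [([243.5, 377.3], 0.7)]
    [ 602.6 -141.7   31.6] [0.6 0.6]
middle_center side [([307.8, 347.6], 0.96)]
middle_center top [([242.9, 373.9], 0.91), ([335.1, 277.8], 0.35)]
    [ 607.  -134.6   18.9] [2.1 2.1]
short_center side [([259.8, 297.5], 0.75)]
short_center top [([267.6, 333.3], 0.82)]
    [542.1 -33.9  78.4] [6.2 6.2]
short_eye side [([262.1, 295.2], 0.55)]
short_eye top [([265.4, 332.7], 0.78)]
    [543.3 -30.9  70.4] [1.4 1.4]
hook_root side [([202.1, 270.4], 0.97)]
hook_root top [([245.6, 228.7], 0.98)]
    [584.9 235.   30.2] [6.4 6.4]
hook_tip side [([205.0, 269.7], 0.59), ([311.2, 349.4], 0.37)]
hook_tip top [([244.2, 225.2], 0.64)]
    [588.3 248.7  12.2] [8.6 8.6]
deepbox side [([271.3, 299.9], 0.82)]
deepbox top [([256.2, 330.4], 0.95), ([301.3, 420.5], 0.25)]
    [562.5 -22.6  32.9] [5.6 5.6]
1.15
```

Run:
```python
import cv2,numpy as np
s=cv2.imread("pics/side0.png");t=cv2.imread("pics/top0.png")
def crop(im,r,c,h,w,k,name):
    cv2.imwrite(name,cv2.resize(im[r:r+h,c:c+w],None,fx=k,fy=k,interpolation=cv2.INTER_CUBIC))
crop(s,230,255,190,130,0,'') if 0 else None
a=cv2.resize(s[230:420,255:375],None,fx=4,fy=4,interpolation=cv2.INTER_CUBIC)[:600] 
crop(s,260,260,150,120,4,"pics/z_side_pans.png")
crop(t,220,310,110,130,5,"pics/z_top_pans.png")
crop(s,115,235,120,90,5,"pics/z_side_hook.png")
crop(t,215,180,65,90,8,"pics/z_top_hook.png")
```

```text
(no output)
```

View pics/z_side_pans.png

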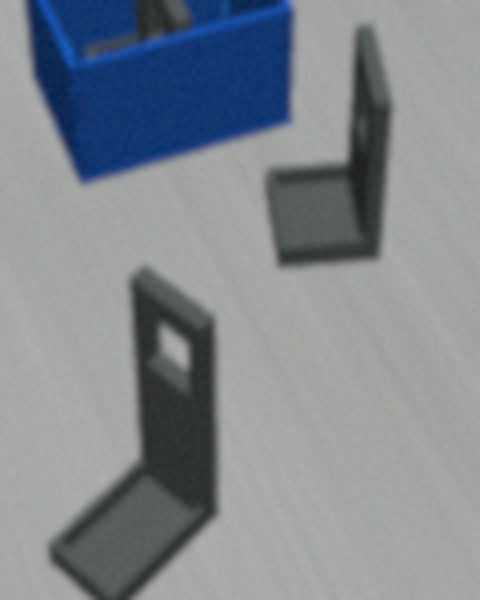

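View pics/z_top_pans.png

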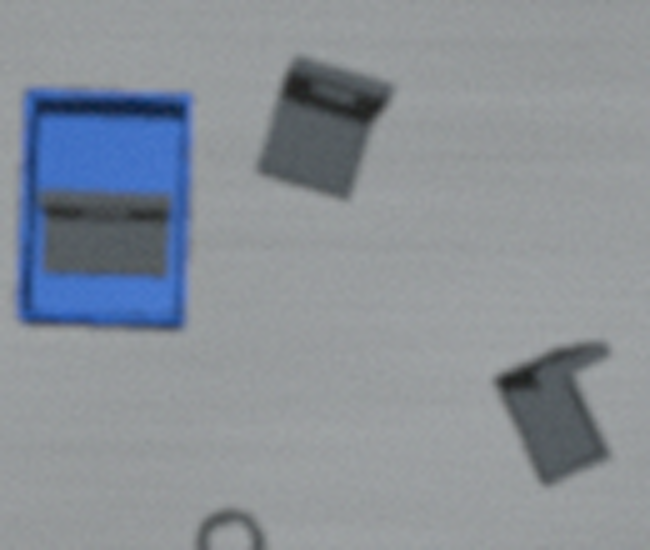

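View pics/z_side_hook.png

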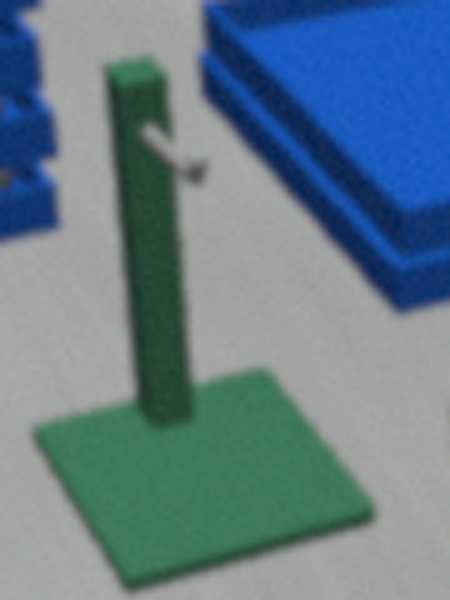

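View pics/z_top_hook.png

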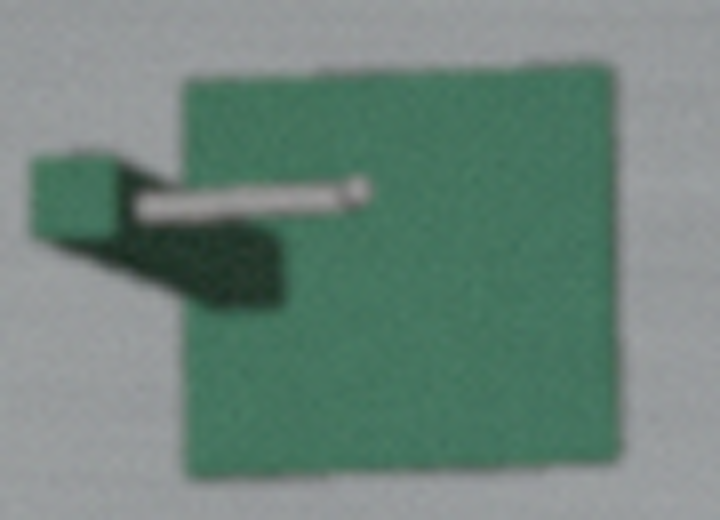

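```bash
cat > fit.py <<'E'
from h import *
from scipy.optimize import minimize
S=4
def box(x0,x1,y0,y1,z0,z1): return np.array([[x,y,z] for x in(x0,x1) for y in(y0,y1) for z in(z0,z1)],float)
def pan(W,H,D): # origin: plate centre at underside
    return [box(-4,4,-W/2,W/2,0,H),box(4-D,4,-W/2,W/2,0,14)]
def hole(W,eye): return [np.array([[x,y,z] for y,z in((-11,eye-16),(11,eye-16),(11,eye+16),(-11,eye+16))],float) for x in(-4,4)]
PANS=dict(tall=(36,130,60,100),middle=(50,104,48,74),short=(64,78,36,48))
STAND=[box(0,24,-12,12,0,202),box(-105,25,-65,65,0,12)]
def place(B,p,z=0):
    c,s=np.cos(p[2]),np.sin(p[2]); Rz=np.array([[c,-s,0],[s,c,0],[0,0,1]])
    return B@Rz.T+np.array([p[0],p[1],z])
def render(n,boxes,p,roi,P=None,holes=None,z=0):
    r0,r1,c0,c1=roi
    def px(B):
        u=proj(n,place(B,p,z),P); return np.round(np.c_[(u[:,1]+.5-c0)*S,(u[:,0]+.5-r0)*S]*16).astype(np.int32)
    im=np.zeros(((r1-r0)*S,(c1-c0)*S),np.uint8)
    def fill(im,q): 
        cv2.fillConvexPoly(im,cv2.convexHull(q),1,shift=4)
    for i,B in enumerate(boxes):
        if i==0:
            fill(im,px(B))
            if holes:
                h=[np.zeros_like(im) for _ in holes]
                for a,b in zip(h,holes): fill(a,px(b))
                im[(h[0]&h[1])>0]=0
        else: fill(im,px(B))
    return cv2.resize(im.astype(np.float32),(c1-c0,r1-r0),interpolation=cv2.INTER_AREA)
def fit(obs,boxes,p0,holes=None,sc=(10,10,.15)):
    # obs: list of (cam,mask,P)
    data=[]
    for n,m,P in obs:
        u=proj(n,np.vstack([place(B,p0) for B in boxes]),P)
        r=np.r_[np.argwhere(m),u]; lo=np.maximum(np.floor(r.min(0)).astype(int)-12,0); hi=np.minimum(np.ceil(r.max(0)).astype(int)+12,[480,640])
        data.append((n,m[lo[0]:hi[0],lo[1]:hi[1]].astype(np.float32),P,(lo[0],hi[0],lo[1],hi[1])))
    def cost(q):
        p=np.array(q)*sc+p0; t=0
        for n,m,P,roi in data:
            im=render(n,boxes,p,roi,P,holes); t+=1-np.minimum(im,m).sum()/np.maximum(im,m).sum()
        return t/len(data)
    best=None
    for k in range(3):
        x0=np.zeros(3) if best is None else best.x
        s=np.vstack([x0]+[x0+np.eye(3)[i]*(1 if k==0 else .3)*(-1)**k for i in range(3)])
        r=minimize(cost,x0,method="Nelder-Mead",options=dict(initial_simplex=s,xatol=.005,fatol=1e-5))
        if best is None or r.fun<best.fun: best=r
    return np.array(best.x)*sc+p0,best.fun
E
python3 - <<'E'
from fit import *
ims={n:ctrl.capture(n) for n in ("side","top")}
masks={}
for k in ("tall","middle"):
    for n in ims:
        r=ctrl.cut_out(k+"_center",n)
        print(k,n,[(round(q["confidence"],2),int(q["pixels"].sum()),np.round(q["point"]).tolist()) for q in r]); masks[k+n]=r[0]["pixels"]
for n in ims:
    hsv=cv2.cvtColor(ims[n],cv2.COLOR_RGB2HSV); m=cv2.inRange(hsv,(55,70,20),(90,255,255))>0
    masks["stand"+n]=m; print(n,m.sum())
np.savez("masks.npz",**masks)
for k,p0 in dict(tall=(470,-245,.3),middle=(625,-137,-.3)).items():
    W,H,D,e=PANS[k]
    for sel in (("side","top"),("side",),("top",)):
        print(k,sel,[np.round(v,3) for v in fit([(n,masks[k+n],None) for n in sel],pan(W,H,D),np.array(p0),hole(W,e))])
for sel in (("side","top"),("side",),("top",)):
    print("stand",sel,[np.round(v,3) for v in fit([(n,masks["stand"+n],None) for n in sel],STAND,np.array([590,270,1.55]))])
E
```

```text
tall side [(0.98, 1869, [376.0, 296.0])]
tall top [(0.66, 399, [300.0, 417.0])]
middle side [(0.61, 1033, [309.0, 351.0]), (0.29, 2727, [202.0, 266.0])]
middle top [(0.76, 503, [243.0, 376.0])]
side 2392
top 2635
tall ('side', 'top') [array([ 4.80052e+02, -2.39874e+02,  4.24000e-01]), np.float64(0.073)]Traceback (most recent call last):
  File "<stdin>", line 15, in <module>
  File "fit.py", line 45, in fit
    r=minimize(cost,x0,method="Nelder-Mead",options=dict(initial_simplex=s,xatol=.005,fatol=1e-5))
    res = _minimize_neldermead(fun, x0, args, callback, bounds=bounds,
                               **options)
    fsim[j] = func(sim[j])
              ~~~~^^^^^^^^
    fx = function(np.copy(x), *(wrapper_args + args))
  File "fit.py", line 39, in cost
    im=render(n,boxes,p,roi,P,holes); t+=1-np.minimum(im,m).sum()/np.maximum(im,m).sum()
  File "fit.py", line 25, in render
    for a,b in zip(h,holes): fill(a,px(b))
                                    ~~^^^
  File "fit.py", line 16, in px
    u=proj(n,place(B,p,z),P); return np.round(np.c_[(u[:,1]+.5-c0)*S,(u[:,0]+.5-r0)*S]*16).astype(np.int32)
  File "h.py", line 26, in proj
    K,E=cam(n); X=np.atleast_2d(X)
        ~~~^^^
  File "h.py", line 5, in cam
    c=ctrl.calibration(n); return np.array(c["camera_matrix"]),np.array(c.get("extrinsics",c.get("tool_from_camera")))
ValueError: time passes only in moves, steps and waits
```

```bash
python3 - <<'E'
from rig import ctrl
import numpy as np
d={}
for n in ("side","top","wrist"):
    c=ctrl.calibration(n); d[n+"K"]=c["camera_matrix"]; d[n+"E"]=c.get("extrinsics",c.get("tool_from_camera"))
np.savez("cal.npz",**d)
s=open("h.py").read()
a=s.index("def cam(n)"); b=s.index("def pose")
s=s[:a]+"_c=dict(np.load('cal.npz'))\ndef cam(n): return _c[n+'K'],_c[n+'E']\n"+s[b:]
open("h.py","w").write(s)
E
ls
cat > m.py <<'E'
from fit import *
import os
if not os.path.exists("masks.npz"):
    ims={n:ctrl.capture(n) for n in ("side","top")}
    masks={}
    for k in ("tall","middle"):
        for n in ims:
            r=ctrl.cut_out(k+"_center",n); masks[k+n]=r[0]["pixels"]
    for n in ims:
        hsv=cv2.cvtColor(ims[n],cv2.COLOR_RGB2HSV); masks["stand"+n]=cv2.inRange(hsv,(55,70,20),(90,255,255))>0
    np.savez("masks.npz",**masks)
masks=np.load("masks.npz")
for k,p0 in dict(tall=(470,-245,.3),middle=(625,-137,-.3)).items():
    W,H,D,e=PANS[k]
    for sel in (("side","top"),("side",),("top",)):
        print(k,sel,[np.round(v,3) for v in fit([(n,masks[k+n],None) for n in sel],pan(W,H,D),np.array(p0),hole(W,e))])
for sel in (("side","top"),("side",),("top",)):
    print("stand",sel,[np.round(v,3) for v in fit([(n,masks["stand"+n],None) for n in sel],STAND,np.array([590,270,1.55]))])
E
python3 m.py
```

```text
cal.npz
fit.py
h.py
masks.npz
pics
tall ('side', 'top') [array([ 4.80052e+02, -2.39874e+02,  4.24000e-01]), np.float64(0.073)]
tall ('side',) [array([ 4.80217e+02, -2.40077e+02,  4.40000e-01]), np.float64(0.046)]
tall ('top',) [array([ 4.7974e+02, -2.3897e+02,  4.3100e-01]), np.float64(0.088)]
middle ('side', 'top') [array([ 6.14924e+02, -1.36510e+02, -2.97000e-01]), np.float64(0.053)]
middle ('side',) [array([ 6.14839e+02, -1.36282e+02, -2.90000e-01]), np.float64(0.048)]
middle ('top',) [array([ 6.15240e+02, -1.36914e+02, -3.04000e-01]), np.float64(0.055)]
stand ('side', 'top') [array([587.118, 276.871,   1.587]), np.float64(0.149)]
stand ('side',) [array([588.369, 278.176,   1.58 ]), np.float64(0.15)]
stand ('top',) [array([585.329, 276.158,   1.612]), np.float64(0.143)]
```

```bash
cat > plan.py <<'E'
from h import *
import json,os,sys
F="cmd.json"
def load():
    if os.path.exists(F):
        d=json.load(open(F)); return np.array(d["p"]),R.from_quat(d["q"])
    return np.array([166.057,498.052,231.294]),pose()[1]
def save(p,r): json.dump(dict(p=list(map(float,p)),q=list(map(float,r.as_quat()))),open(F,"w"))
def down(yaw):
    """tool x down, tool y along (cos yaw, sin yaw)"""
    y=np.array([np.cos(yaw),np.sin(yaw),0]); x=np.array([0,0,-1.]); z=np.cross(x,y)
    return R.from_matrix(np.c_[x,y,z])
def plan(wps,grip,vmax=48,wmax=8.3,hold=0):
    """wps list of (pos,yaw or None[,vmax])"""
    p,r=load(); rows=[]
    mp,mr=pose(); print("cmd-meas",(p-mp).round(2),round(np.degrees((r.inv()*mr).magnitude()),2),"j",np.round(ctrl.sense()["joints"],2),"t",ctrl.sense()["time_s"])
    for w in wps:
        P=np.array(w[0],float); T=r if w[1] is None else down(w[1]); v=w[2] if len(w)>2 else vmax
        rv=(r.inv()*T).as_rotvec(); n=max(1,int(np.ceil(max(np.linalg.norm(P-p)/v,np.degrees(np.linalg.norm(rv))/wmax))))
        for i in range(n):
            k=n-i
            s=np.round(r.inv().apply(P-p)/k/150,3); t=np.round((r.inv()*T).as_rotvec()/k/np.radians(60),3)
            rows.append([grip]+[float(a)+0. for a in s]+[float(a)+0. for a in t])
            p=p+r.apply(s*150); r=r*R.from_rotvec(t*np.radians(60))
    save(p,r)
    for i in range(0,len(rows),5): print(json.dumps(rows[i:i+5]))
    print("end cmd",p.round(1))
E
python3 - <<'E'
from plan import *
p,r=load(); M=r.as_matrix(); print(M.round(3)); print("yaw y",np.degrees(np.arctan2(M[1,1],M[0,1])))
E
```

```text
[[-0.     0.316  0.949]
 [ 0.     0.949 -0.316]
 [-1.     0.    -0.   ]]
yaw y 71.56336737672115
```

Run:
```python
from plan import *
plan([((480,-240,215),np.radians(-65.4))],1.0)
```

```text
cmd-meas [ 0.01 -0.01  0.  ] 0.0 j [ 1.03  0.31  1.5   0.    1.33 -0.22] t 1.45
[[1.0, 0.006, -0.236, 0.208, 0.134, 0.0, 0.0], [1.0, 0.006, -0.204, 0.239, 0.134, 0.0, 0.0], [1.0, 0.006, -0.169, 0.265, 0.134, 0.0, 0.0], [1.0, 0.006, -0.13, 0.286, 0.134, 0.0, 0.0], [1.0, 0.007, -0.089, 0.302, 0.134, 0.0, 0.0]]
[[1.0, 0.006, -0.045, 0.311, 0.134, 0.0, 0.0], [1.0, 0.007, -0.001, 0.315, 0.134, 0.0, 0.0], [1.0, 0.006, 0.043, 0.312, 0.134, 0.0, 0.0], [1.0, 0.007, 0.086, 0.303, 0.135, 0.0, 0.0], [1.0, 0.006, 0.127, 0.288, 0.134, 0.0, 0.0]]
[[1.0, 0.007, 0.166, 0.267, 0.135, 0.0, 0.0], [1.0, 0.006, 0.202, 0.241, 0.134, 0.0, 0.0], [1.0, 0.007, 0.234, 0.21, 0.135, 0.0, 0.0], [1.0, 0.006, 0.261, 0.175, 0.134, 0.0, 0.0], [1.0, 0.007, 0.283, 0.136, 0.135, 0.0, 0.0]]
[[1.0, 0.006, 0.3, 0.095, 0.134, 0.0, 0.0], [1.0, 0.007, 0.31, 0.053, 0.135, 0.0, 0.0]]
end cmd [ 479.9 -240.   214.9]
```

Request:
move_arm(targets=[[[1.0,0.006,-0.236,0.208,0.134,0.0,0.0],[1.0,0.006,-0.204,0.239,0.134,0.0,0.0],[1.0,0.006,-0.169,0.265,0.134,0.0,0.0],[1.0,0.006,-0.13,0.286,0.134,0.0,0.0],[1.0,0.007,-0.089,0.302,0.134,0.0,0.0]]], force=80)

```text
time_s: 1.95
eef_pos: [258.3, 279.3, 226.7]
ee_rot: [0.616, 0.348, 0.616, -0.348]
force: [0.6, 0.6, 0.2]
grip_width: 1.002
```

Request:
move_arm(targets=[[[1.0,0.006,-0.045,0.311,0.134,0.0,0.0],[1.0,0.007,-0.001,0.315,0.134,0.0,0.0],[1.0,0.006,0.043,0.312,0.134,0.0,0.0],[1.0,0.007,0.086,0.303,0.135,0.0,0.0],[1.0,0.006,0.127,0.288,0.134,0.0,0.0]]])

```text
time_s: 2.45
eef_pos: [351.1, 61.8, 222.1]
ee_rot: [0.458, 0.539, 0.458, -0.538]
force: [1.2, 1.2, -0.3]
grip_width: 0.998
```

Request:
move_arm(targets=[[[1.0,0.007,0.166,0.267,0.135,0.0,0.0],[1.0,0.006,0.202,0.241,0.134,0.0,0.0],[1.0,0.007,0.234,0.21,0.135,0.0,0.0],[1.0,0.006,0.261,0.175,0.134,0.0,0.0],[1.0,0.007,0.283,0.136,0.135,0.0,0.0]]])

```text
time_s: 2.95
eef_pos: [443.4, -155.3, 217.0]
ee_rot: [0.244, 0.664, 0.244, -0.664]
force: [0.3, 0.8, -1.1]
grip_width: 1.001
```

Request:
move_arm(targets=[[[1.0,0.006,0.3,0.095,0.134,0.0,0.0],[1.0,0.007,0.31,0.053,0.135,0.0,0.0]]])

```text
time_s: 3.15
eef_pos: [480.4, -242.0, 214.9]
ee_rot: [0.148, 0.691, 0.148, -0.691]
force: [1.1, 0.9, 0.5]
grip_width: 1.003
```

```bash
cat > look.py <<'E'
from fit import *
import sys
def look(name,pans,objs=(),cap=None):
    """overlay predicted wireframes: objs list of (boxes, p, z)"""
    P=pose(); im=ctrl.capture("wrist") if cap is None else cap
    im=np.ascontiguousarray(im); raw=im.copy()
    for B,p,z in objs:
        for b in B:
            q=proj("wrist",place(b,p,z),P)
            for i in range(8):
                for j in (1,2,4):
                    if not i&j: 
                        a,c=q[i],q[i|j]; cv2.line(im,(round(a[1]),round(a[0])),(round(c[1]),round(c[0])),(255,0,0),1)
    cv2.imwrite(f"pics/{name}.png",im[:,:,::-1]); np.savez(f"{name}.npz",im=raw,p=P[0],q=P[1].as_quat())
E
python3 - <<'E'
from look import *
from plan import load
p,r=load(); mp,mr=pose(); print((p-mp).round(2), ctrl.sense()["joints"].round(2))
look("w_tall",0,[(pan(*PANS["tall"][:3]),(480.05,-239.9,.43),0)])
E
```

```text
[-0.43  2.    0.05] [-0.68  0.35  1.48  0.    1.3   0.46]
```

View pics/w_tall.png

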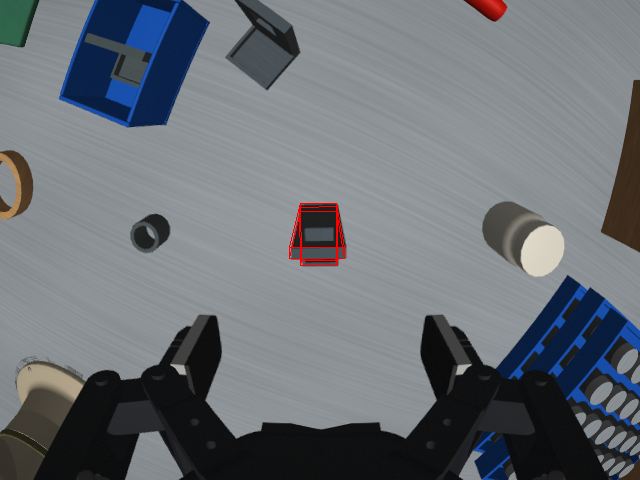

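Run:
```python
from plan import *
plan([((480,-240,92),np.radians(-65.4),42)],1.0)
```

```text
cmd-meas [-1.74  7.52  1.16] 0.98 j [-0.69  0.36  1.48 -0.    1.3   0.47] t 3.2
[[1.0, 0.273, 0.0, 0.0, 0.0, 0.0, 0.0], [1.0, 0.273, 0.0, 0.0, 0.0, 0.0, 0.0], [1.0, 0.274, 0.0, 0.0, 0.0, 0.0, 0.0]]
end cmd [ 479.9 -240.    91.9]
```

Request:
move_arm(targets=[[[1.0,0,0.0,0.0,0.0,0.0,0.0],[1.0,0,0.0,0.0,0.0,0.0,0.0],[1.0,0.273,0.0,0.0,0.0,0.0,0.0]]])

```text
time_s: 3.5
eef_pos: [481.8, -240.4, 178.1]
ee_rot: [0.154, 0.693, 0.148, -0.688]
force: [0.6, -0.4, -0.1]
grip_width: 1.001
```

Request:
move_arm(targets=[[[1.0,0.273,0.0,0.0,0.0,0.0,0.0],[1.0,0.174,0.0,0.0,0.0,0.0,0.0],[1.0,0.1,0.0,0.0,0.0,0.0,0.0]]])

```text
time_s: 3.8
eef_pos: [479.0, -238.0, 90.3]
ee_rot: [-0.151, -0.69, -0.152, 0.691]
force: [0.4, 0.0, 1.0]
grip_width: 1.001
```

Request:
move_arm(targets=[[[0.5,0,0.0,0.0,0.0,0.0,0.0],[0.2,0,0.0,0.0,0.0,0.0,0.0],[0.2,0,0.0,0.0,0.0,0.0,0.0],[0.2,0,0.0,0.0,0.0,0.0,0.0]]], force=80)

```text
time_s: 4.2
eef_pos: [480.6, -240.2, 93.6]
ee_rot: [0.151, 0.692, 0.15, -0.69]
force: [-0.4, 0.2, 4.7]
grip_width: 0.407
```

Request:
move_arm(targets=[[[0.2,0,0.0,0.0,0.0,0.0,0.0],[0.2,0,0.0,0.0,0.0,0.0,0.0]]])

```text
time_s: 4.4
eef_pos: [480.6, -240.3, 93.5]
ee_rot: [0.151, 0.692, 0.15, -0.69]
force: [-0.1, 0.8, 7.0]
grip_width: 0.406
```

Run:
```python
from look import *
from plan import load
p,r=load(); mp,mr=pose(); s=ctrl.sense();print((p-mp).round(2), s["force"],s["grip_width"],s["time_s"])
look("w_tall2",0,[(pan(*PANS["tall"][:3]),(480.05,-239.9,.43),0)])
```

```text
[-0.66  0.3  -1.62] [-0.12794797  0.77725761  7.00901662] 0.40634083732056014 4.4
```

View pics/w_tall2.png

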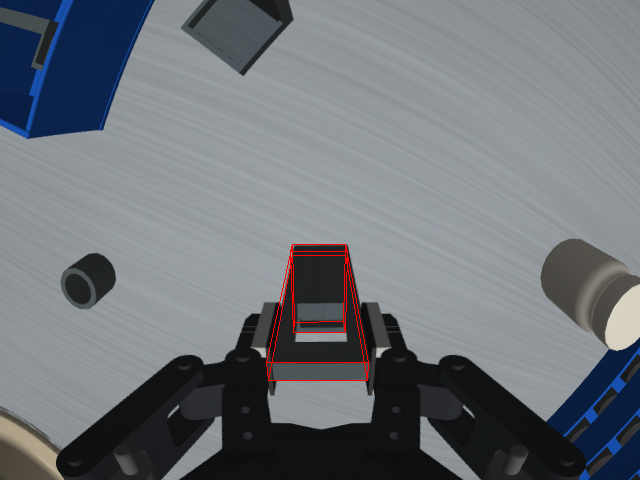

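```bash
python3 - <<'E'
s=open("plan.py").read()
a=s.index("        for i in range(n):"); b=s.index("    save(p,r)\n    for")
s=s[:a]+'''        D=np.linalg.norm(P-p); A=np.degrees(np.linalg.norm(rv))
        ease=w[3] if len(w)>3 else 'both'
        while True:
            wt=np.ones(n)
            if ease in('both','up') and n>2: wt[0]=.55
            if ease in('both','down') and n>1:
                for j,f in enumerate((.12,.35,.7)[:n-1] if n>3 else (.25,.6)[:n-1]): wt[n-1-j]=min(wt[n-1-j],f)
            wt/=wt.sum()
            if D*wt.max()<=v+1e-6 and A*wt.max()<=wmax: break
            n+=1
        for i in range(n):
            k=wt[i:].sum()/wt[i]
            s=np.round(r.inv().apply(P-p)/k/150,3); t=np.round((r.inv()*T).as_rotvec()/k/np.radians(60),3)
            rows.append([grip]+[float(a)+0. for a in s]+[float(a)+0. for a in t])
            p=p+r.apply(s*150); r=r*R.from_rotvec(t*np.radians(60))
'''+s[b:]
open("plan.py","w").write(s)
E
python3 - <<'E'
from plan import *
plan([((480,-240,220),None,42,'up'),((588,125,222),np.radians(.9),46)],0.2)
E
```

```text
cmd-meas [-0.64  0.29 -1.62] 0.16 j [-0.68  0.49  1.63  0.    1.02  0.46] t 4.45
[[0.2, -0.132, 0.0, 0.0, 0.0, 0.0, 0.0], [0.2, -0.241, 0.0, 0.0, 0.0, 0.0, 0.0], [0.2, -0.24, 0.0, 0.0, 0.0, 0.0, 0.0], [0.2, -0.241, 0.0, 0.0, 0.0, 0.0, 0.0], [0.2, -0.001, -0.121, -0.105, -0.07, 0.0, 0.0]]
[[0.2, -0.001, -0.205, -0.207, -0.127, 0.0, 0.0], [0.2, -0.002, -0.175, -0.232, -0.127, 0.0, 0.0], [0.2, -0.001, -0.143, -0.253, -0.127, 0.0, 0.0], [0.2, -0.002, -0.108, -0.27, -0.127, 0.0, 0.0], [0.2, -0.001, -0.072, -0.282, -0.126, 0.0, 0.0]]
[[0.2, -0.002, -0.034, -0.289, -0.127, 0.0, 0.0], [0.2, -0.001, 0.005, -0.291, -0.126, 0.0, 0.0], [0.2, -0.001, 0.03, -0.202, -0.089, 0.0, 0.0], [0.2, -0.001, 0.024, -0.099, -0.044, 0.0, 0.0], [0.2, 0.0, 0.01, -0.033, -0.015, 0.0, 0.0]]
end cmd [588. 125. 222.]
```

Request:
move_arm(targets=[[[0.2,-0.132,0.0,0.0,0.0,0.0,0.0],[0.2,-0.241,0.0,0.0,0.0,0.0,0.0],[0.2,-0.24,0.0,0.0,0.0,0.0,0.0],[0.2,-0.241,0.0,0.0,0.0,0.0,0.0],[0.2,-0.001,-0.121,-0.105,-0.07,0.0,0.0]]])

```text
time_s: 4.95
eef_pos: [487.7, -219.3, 225.4]
ee_rot: [0.178, 0.687, 0.172, -0.683]
force: [0.7, 0.4, -3.3]
grip_width: 0.405
```

Request:
move_arm(targets=[[[0.2,-0.001,-0.205,-0.207,-0.127,0.0,0.0],[0.2,-0.002,-0.175,-0.232,-0.127,0.0,0.0],[0.2,-0.001,-0.143,-0.253,-0.127,0.0,0.0],[0.2,-0.002,-0.108,-0.27,-0.127,0.0,0.0],[0.2,-0.001,-0.072,-0.282,-0.126,0.0,0.0]]])

```text
time_s: 5.45
eef_pos: [548.7, -5.9, 221.6]
ee_rot: [0.391, 0.589, 0.391, -0.589]
force: [0.4, -0.0, -2.9]
grip_width: 0.409
```

Request:
move_arm(targets=[[[0.2,-0.002,-0.034,-0.289,-0.127,0.0,0.0],[0.2,-0.001,0.005,-0.291,-0.126,0.0,0.0],[0.2,-0.001,0.03,-0.202,-0.089,0.0,0.0],[0.2,-0.001,0.024,-0.099,-0.044,0.0,0.0],[0.2,0.0,0.01,-0.033,-0.015,0.0,0.0]]])

```text
time_s: 5.95
eef_pos: [587.9, 126.0, 221.9]
ee_rot: [0.504, 0.496, 0.504, -0.496]
force: [-0.7, -1.3, -3.1]
grip_width: 0.404
```

```bash
cat >> fit.py <<'E'
HOOKB=[box(-61,0,-4,4,-4,10),box(-68,-60,-4,4,0,20)]
E
python3 - <<'E'
from look import *
from plan import load
p,r=load(); mp,mr=pose(); s=ctrl.sense();print((p-mp).round(2), s["force"],s["grip_width"],s["time_s"],s["joints"].round(2))
S=(587.1,276.9,1.587)
look("w_hook1",0,[(STAND,S,0),(HOOKB,S,175)])
mp,mr=pose();print((p-mp).round(2))
E
```

```text
[ 0.07 -1.04  0.04] [-0.65580455 -1.28464729 -3.08658364] 0.4043884980872496 5.95 [ 0.02  0.49  1.27 -0.    1.39 -0.  ]
[ 0.04 -0.6   0.09]
```

View pics/w_hook1.png

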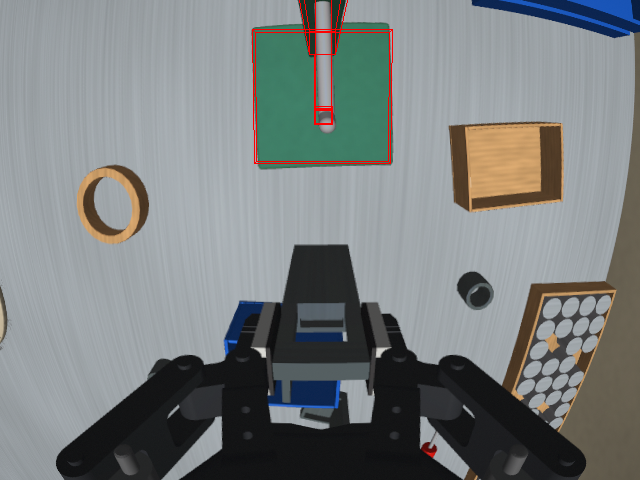

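```bash
cat > stand.py <<'E'
from fit import *
import sys
def L(n):
    d=np.load(n+".npz"); return d["im"],(d["p"],R.from_quat(d["q"]))
if __name__=="__main__":
    im,P=L("w_hook1")
    z=cv2.resize(im[0:180,235:415],None,fx=3.3,fy=3.3,interpolation=cv2.INTER_CUBIC); cv2.imwrite("pics/z_wh1.png",z[:,:,::-1])
    hsv=cv2.cvtColor(im,cv2.COLOR_RGB2HSV); m=cv2.inRange(hsv,(55,70,20),(90,255,255))>0
    # add the bar to mask: fill
    m=cv2.morphologyEx(m.astype(np.uint8),cv2.MORPH_CLOSE,np.ones((25,25)))>0
    BASE=[box(-105,25,-65,65,0,12)]
    print("base wrist",fit([("wrist",m,P)],BASE,np.array([587,277,1.59])))
    p=fit([("wrist",m,P)],STAND,np.array([587,277,1.59])); print("stand wrist",p)
    for n in ("side","top"):
        mm=np.load("masks.npz")["stand"+n]; mm=cv2.morphologyEx(mm.astype(np.uint8),cv2.MORPH_CLOSE,np.ones((9,9)))>0
        print(n,fit([(n,mm,None)],STAND,np.array([587,277,1.59])))
E
python3 stand.py
```

```text
base wrist (array([586.23247576, 275.02778331,   1.6227152 ]), np.float64(0.11530154943466187))
stand wrist (array([586.28039121, 274.20659327,   1.62268622]), np.float64(0.05106246471405029))
side (array([588.6659494 , 278.05292996,   1.58050716]), np.float64(0.17125314474105835))
top (array([586.69295566, 274.66363262,   1.61901235]), np.float64(0.10122042894363403))
```

View pics/z_wh1.png

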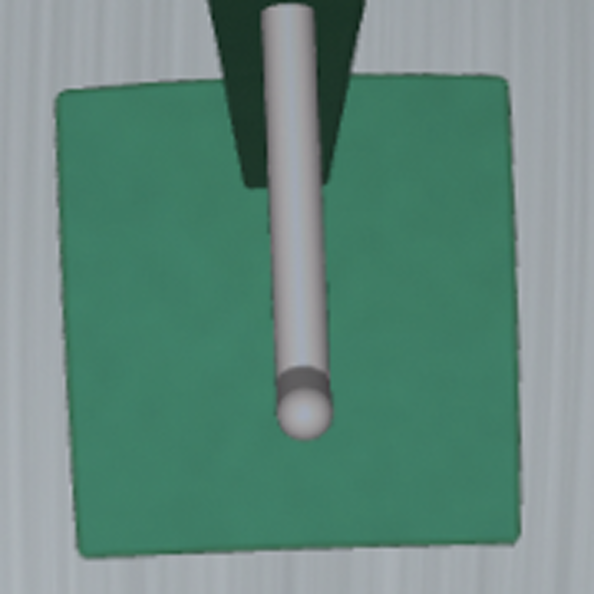

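Run:
```python
from stand import *
im,P=L("w_hook1")
print("root@175",atz(ray("wrist",(2.4,322.3),P),175).round(1)," tip@191",atz(ray("wrist",(125.5,327.1),P),191).round(1))
# top: tip zoom (355,190)/8 -> ; post-front root
print("top tip",atz(ray("top",(215+190/8,180+357/8)),191).round(1),"side tip",atz(ray("side",(115+168/5,235+198/5)),191).round(1))
t,e=tri([ray("wrist",(125.5,327.1),P),ray("top",(215+190/8,180+357/8)),ray("side",(115+168/5,235+198/5))]);print("tri tip",t.round(1),np.round(e,1))
t,e=tri([ray("wrist",(125.5,327.1),P),ray("side",(115+168/5,235+198/5))]);print("tri tip w+s",t.round(1),np.round(e,1))
t,e=tri([ray("wrist",(2.4,322.3),P),ray("side",(115+130/5,235+147/5))]);print("tri root w+s",t.round(1),np.round(e,1))
```

```text
root@175 [586.9 272.6 175. ]  tip@191 [590.1 208.  191. ]
top tip [587.5 206.7 191. ] side tip [587.7 198.8 191. ]
tri tip [589.6 207.9 185.9] [0.6 1.4 0.8]
tri tip w+s [590.3 208.  186. ] [0.1 0.1]
tri root w+s [586.8 272.9 174.2] [0.1 0.1]
```

Run:
```python
from plan import *
plan([((591.5,170,180),np.radians(2.8),40)],0.2)
```

```text
cmd-meas [ 0.04 -0.6   0.09] 0.08 j [ 0.02  0.49  1.27 -0.    1.39 -0.  ] t 6.0
[[0.2, 0.11, 0.011, -0.118, -0.013, 0.0, 0.0], [0.2, 0.12, 0.014, -0.128, -0.013, 0.0, 0.0], [0.2, 0.05, 0.006, -0.054, -0.006, 0.0, 0.0]]
end cmd [591.4 170.1 180. ]
```

Request:
move_arm(targets=[[[0.2,0.11,0.011,-0.118,-0.013,0.0,0.0],[0.2,0.12,0.014,-0.128,-0.013,0.0,0.0],[0.2,0.05,0.006,-0.054,-0.006,0.0,0.0],[0.2,0,0,0,0,0,0]]])

```text
time_s: 6.4
eef_pos: [591.0, 169.6, 179.1]
ee_rot: [0.511, 0.487, 0.512, -0.488]
force: [0.3, 0.2, -3.2]
grip_width: 0.409
```

Run:
```python
from look import *
from plan import load
p,r=load(); mp,mr=pose(); s=ctrl.sense();print((p-mp).round(2), s["force"],s["grip_width"],s["time_s"],s["joints"].round(2))
S=(586.9,272.7,1.62)
T=pan(*PANS["tall"][:3])
look("w_hook2",0,[(STAND,S,0),(HOOKB,S,175),(T,(mp[0]-.3,mp[1]+.2,1.62),mp[2]-93.5)])
for n in ("side",):
    im=ctrl.capture(n)[110:240,220:330]; cv2.imwrite("pics/s_hook2.png",cv2.resize(im,None,fx=4.5,fy=4.5,interpolation=cv2.INTER_CUBIC)[:,:,::-1])
```

```text
[0.47 0.45 0.85] [ 0.33644041  0.19612347 -3.16756814] 0.4093459768262865 6.4 [ 0.09  0.55  1.28 -0.    1.31  0.04]
```

View pics/w_hook2.png

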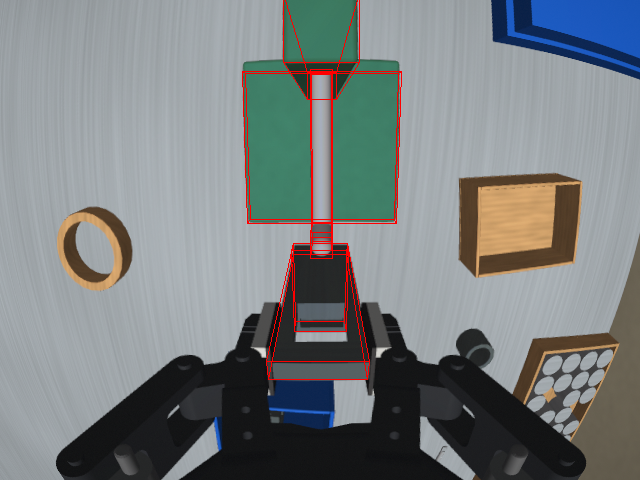

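View pics/s_hook2.png

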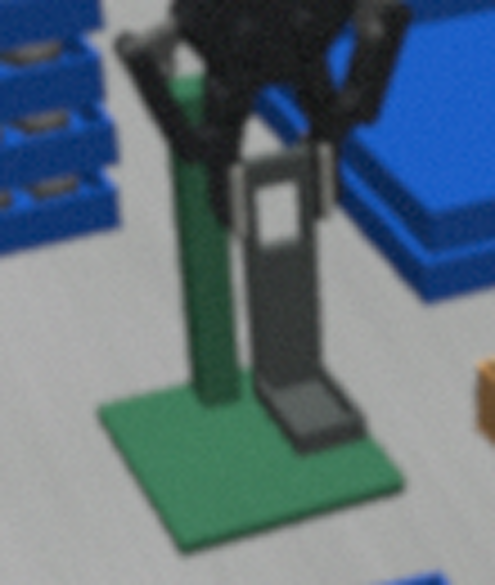

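Run:
```python
from plan import *
def at(d,z): return (586.9+.048*d+.3, 272.7-.999*d-.2, z)
print(at(45,0),at(12,0))
plan([(at(45,179.5),np.radians(2.8),22,'up'),(at(9,169.5),None,20)],0.2)
```

```text
(589.3599999999999, 227.54500000000002, 0) (587.776, 260.512, 0)
cmd-meas [-0.35  1.12 -0.86] 0.1 j [ 0.09  0.55  1.28 -0.    1.31  0.04] t 6.5
[[0.2, 0.001, 0.001, -0.059, 0.0, 0.0, 0.0], [0.2, 0.001, 0.001, -0.108, 0.0, 0.0, 0.0], [0.2, 0.001, 0.001, -0.108, 0.0, 0.0, 0.0], [0.2, 0.0, 0.002, -0.108, 0.0, 0.0, 0.0], [0.2, 0.026, 0.0, -0.094, 0.0, 0.0, 0.0]]
[[0.2, 0.029, 0.0, -0.103, 0.0, 0.0, 0.0], [0.2, 0.012, 0.0, -0.043, 0.0, 0.0, 0.0]]
end cmd [587.6 263.4 169.5]
```

Request:
move_arm(targets=[[[0.2,0.001,0.001,-0.059,0.0,0.0,0.0],[0.2,0.001,0.001,-0.108,0.0,0.0,0.0],[0.2,0.001,0.001,-0.108,0.0,0.0,0.0],[0.2,0.0,0.002,-0.108,0.0,0.0,0.0]]])

```text
time_s: 6.9
eef_pos: [589.2, 229.3, 179.7]
ee_rot: [0.512, 0.488, 0.512, -0.487]
force: [-0.5, -0.6, -2.9]
grip_width: 0.406
```

No contact; on.

Request:
move_arm(targets=[[[0.2,0.026,0.0,-0.094,0.0,0.0,0.0],[0.2,0.029,0.0,-0.103,0.0,0.0,0.0],[0.2,0.012,0.0,-0.043,0.0,0.0,0.0]]])

```text
time_s: 7.2
eef_pos: [587.0, 265.3, 168.5]
ee_rot: [0.512, 0.487, 0.513, -0.488]
force: [-0.6, 0.7, -2.0]
grip_width: 0.407
```

Run:
```python
from look import *
from plan import load
p,r=load(); mp,mr=pose(); s=ctrl.sense();print((p-mp).round(2), s["force"],s["grip_width"],s["time_s"],s["joints"].round(2))
look("w_hook3",0)
```

```text
[ 0.61 -1.84  0.99] [-0.55836649  0.7364611  -1.97611198] 0.40680843370952774 7.2 [0.24 0.63 1.19 0.   1.33 0.19]
```

View pics/w_hook3.png

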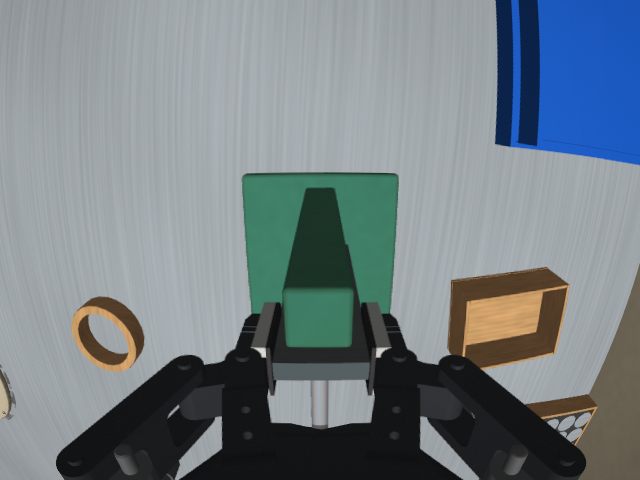

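Request:
move_arm(targets=[[[0.2,0.03,0.0,-0.02,0.0,0.0,0.0],[0.2,0.03,0.0,-0.015,0.0,0.0,0.0],[0.2,0,0.0,0,0.0,0.0,0.0]]])

```text
time_s: 7.55
eef_pos: [587.1, 268.4, 159.6]
ee_rot: [0.512, 0.487, 0.512, -0.488]
force: [-0.0, -0.1, -3.3]
grip_width: 0.404
```

Request:
move_arm(targets=[[[0.2,0.013,0.0,-0.013,0.0,0.0,0.0],[0.2,0.013,0.0,-0.007,0.0,0.0,0.0],[0.2,0,0.0,0,0.0,0.0,0.0]]])

```text
time_s: 7.85
eef_pos: [588.2, 269.3, 157.6]
ee_rot: [0.513, 0.488, 0.51, -0.488]
force: [-0.1, -11.3, 2.5]
grip_width: 0.407
```

Request:
move_arm(targets=[[[0.7,0,0.0,0.01,0.0,0.0,0.0],[0.7,0,0.0,0.005,0.0,0.0,0.0],[0.7,0,0.0,0,0.0,0.0,0.0]]])

```text
time_s: 8.15
eef_pos: [587.5, 269.5, 157.0]
ee_rot: [0.512, 0.488, 0.512, -0.487]
force: [1.1, 0.5, 0.1]
grip_width: 0.7
```

Run:
```python
from look import *
mp,mr=pose(); s=ctrl.sense();print(mp, s["force"],s["grip_width"],s["time_s"])
look("w_hook4",0)
im=ctrl.capture("side")[110:240,220:330]; cv2.imwrite("pics/s_hook4.png",cv2.resize(im,None,fx=4.5,fy=4.5,interpolation=cv2.INTER_CUBIC)[:,:,::-1])
```

```text
[587.48430657 269.45116112 156.98654998] [1.13185048 0.48196528 0.13743557] 0.7003058114690675 8.15
```

View pics/w_hook4.png

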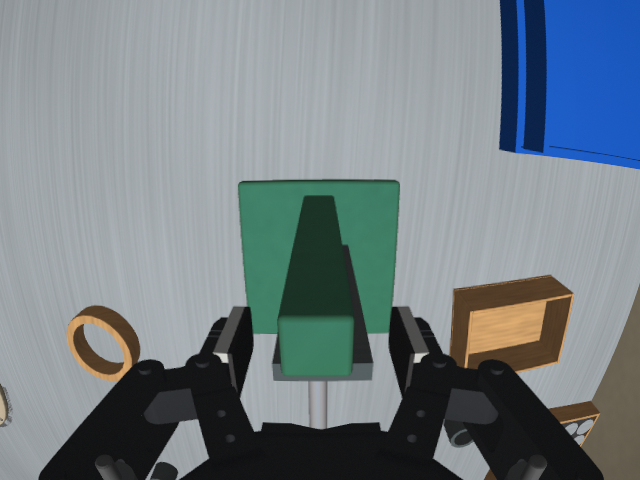

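View pics/s_hook4.png

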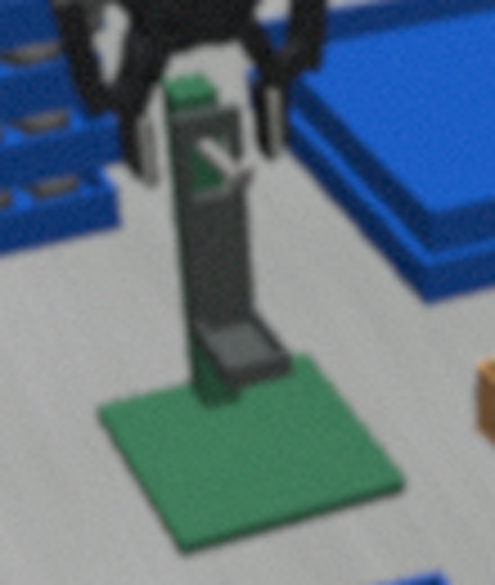

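```bash
cat >> plan.py <<'E'
def adv(rows):
    p,r=load()
    for w in rows:
        w=np.array(w); p=p+r.apply(w[1:4]*150); r=r*R.from_rotvec(w[4:7]*np.radians(60))
    save(p,r); print("cmd now",p.round(2))
E
python3 - <<'E'
from plan import *
adv([[0,.086,0,-.04,0,0,0]])
plan([((587.3,269.4,235),None,45,'up'),((615,-136.5,155),np.radians(-107),46)],0.85)
plan([((615,-136.5,66),np.radians(-107),40)],0.85)
E
```

```text
cmd now [587.31 269.43 156.59]
cmd-meas [-0.05 -0.14 -0.23] 0.03 j [0.25 0.64 1.19 0.   1.31 0.2 ] t 8.25
[[0.85, -0.261, 0.0, 0.0, 0.0, 0.0, 0.0], [0.85, -0.262, 0.0, 0.0, 0.0, 0.0, 0.0], [0.85, 0.021, 0.002, 0.109, 0.073, 0.0, 0.0], [0.85, 0.039, 0.019, 0.197, 0.133, 0.0, 0.0], [0.85, 0.039, 0.046, 0.192, 0.133, 0.0, 0.0]]
[[0.85, 0.039, 0.072, 0.184, 0.133, 0.0, 0.0], [0.85, 0.039, 0.097, 0.172, 0.134, 0.0, 0.0], [0.85, 0.039, 0.12, 0.157, 0.133, 0.0, 0.0], [0.85, 0.039, 0.141, 0.139, 0.134, 0.0, 0.0], [0.85, 0.039, 0.159, 0.118, 0.133, 0.0, 0.0]]
[[0.85, 0.039, 0.174, 0.094, 0.134, 0.0, 0.0], [0.85, 0.039, 0.185, 0.069, 0.133, 0.0, 0.0], [0.85, 0.039, 0.193, 0.043, 0.134, 0.0, 0.0], [0.85, 0.039, 0.197, 0.015, 0.133, 0.0, 0.0], [0.85, 0.038, 0.197, -0.012, 0.134, 0.0, 0.0]]
[[0.85, 0.027, 0.136, -0.028, 0.093, 0.0, 0.0], [0.85, 0.014, 0.066, -0.02, 0.047, 0.0, 0.0], [0.85, 0.005, 0.022, -0.008, 0.016, 0.0, 0.0]]
end cmd [ 615.  -136.4  154.9]
cmd-meas [  27.67 -406.02   -1.88] 109.81 j [0.25 0.64 1.19 0.   1.31 0.2 ] t 8.25
[[0.85, 0.233, 0.0, 0.0, 0.0, 0.0, 0.0], [0.85, 0.254, 0.0, 0.0, 0.0, 0.0, 0.0], [0.85, 0.106, 0.0, 0.0, 0.0, 0.0, 0.0]]
end cmd [ 615.  -136.4   66. ]
```

Request:
move_arm(targets=[[[0.85,-0.261,0.0,0.0,0.0,0.0,0.0],[0.85,-0.262,0.0,0.0,0.0,0.0,0.0],[0.85,0.021,0.002,0.109,0.073,0.0,0.0],[0.85,0.039,0.019,0.197,0.133,0.0,0.0],[0.85,0.039,0.046,0.192,0.133,0.0,0.0]]])

```text
time_s: 8.75
eef_pos: [592.4, 193.6, 220.3]
ee_rot: [0.417, 0.572, 0.417, -0.571]
force: [0.7, 0.5, 0.2]
grip_width: 0.846
```

Request:
move_arm(targets=[[[0.85,0.039,0.072,0.184,0.133,0.0,0.0],[0.85,0.039,0.097,0.172,0.134,0.0,0.0],[0.85,0.039,0.12,0.157,0.133,0.0,0.0],[0.85,0.039,0.141,0.139,0.134,0.0,0.0],[0.85,0.039,0.159,0.118,0.133,0.0,0.0]]])

```text
time_s: 9.25
eef_pos: [602.5, 45.0, 190.9]
ee_rot: [0.196, 0.68, 0.196, -0.679]
force: [0.7, 0.3, 0.8]
grip_width: 0.848
```

Request:
move_arm(targets=[[[0.85,0.039,0.174,0.094,0.134,0.0,0.0],[0.85,0.039,0.185,0.069,0.133,0.0,0.0],[0.85,0.039,0.193,0.043,0.134,0.0,0.0],[0.85,0.039,0.197,0.015,0.133,0.0,0.0],[0.85,0.038,0.197,-0.012,0.134,0.0,0.0]]])

```text
time_s: 9.75
eef_pos: [612.7, -102.9, 161.7]
ee_rot: [-0.049, 0.706, -0.049, -0.705]
force: [0.7, 0.0, -0.5]
grip_width: 0.85
```

Request:
move_arm(targets=[[[0.85,0.027,0.136,-0.028,0.093,0.0,0.0],[0.85,0.014,0.066,-0.02,0.047,0.0,0.0],[0.85,0.005,0.022,-0.008,0.016,0.0,0.0],[0.85,0,0,0,0,0,0]]])

```text
time_s: 10.15
eef_pos: [615.0, -136.4, 154.9]
ee_rot: [0.104, -0.699, 0.104, 0.699]
force: [-0.8, 0.3, 0.3]
grip_width: 0.851
```

Run:
```python
from look import *
mp,mr=pose(); s=ctrl.sense();print(mp, s["force"],s["grip_width"],s["time_s"],s["joints"].round(2))
look("w_mid1",0,[(pan(*PANS["middle"][:3]),(614.9,-136.5,-.297),0)])
```

```text
[ 615.04415125 -136.41833403  154.88376621] [-0.79078074  0.26155588  0.28264264] 0.8509372257310909 10.15 [-0.4   0.61  1.26  0.    1.28  1.46]
```

View pics/w_mid1.png

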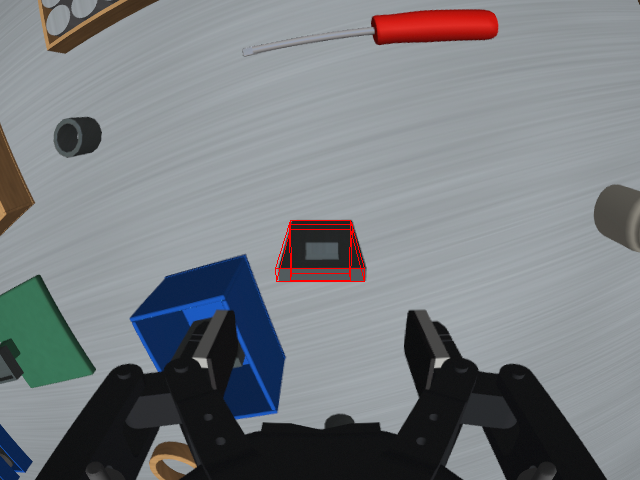

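Request:
move_arm(targets=[[[0.85,0.233,0.0,0.0,0.0,0.0,0.0],[0.85,0.254,0.0,0.0,0.0,0.0,0.0],[0.85,0.106,0.0,0.0,0.0,0.0,0.0],[0.85,0,0,0,0,0,0]]])

```text
time_s: 10.6
eef_pos: [614.0, -135.1, 63.8]
ee_rot: [0.104, -0.698, 0.103, 0.701]
force: [0.0, 0.8, 0.3]
grip_width: 0.849
```

Request:
move_arm(targets=[[[0.4,0,0,0,0,0,0],[0.4,0,0,0,0,0,0],[0.4,0,0,0,0,0,0]]], force=80)

```text
time_s: 10.9
eef_pos: [616.0, -136.7, 68.1]
ee_rot: [-0.104, 0.701, -0.105, -0.698]
force: [0.6, -0.1, 5.7]
grip_width: 0.571
```

Run:
```python
from plan import *
print(pose()[0],ctrl.sense()["grip_width"],ctrl.sense()["force"])
def at(d,z): return (586.9+.048*d+.3, 272.7-.999*d-.2, z)
plan([((615,-136.4,195),None,44,'up'),(at(103,180),np.radians(2.8),46)],0.4)
```

```text
[ 616.04460136 -136.70327124   68.08988174] 0.5711690641428245 [ 0.55500106 -0.11064588  5.67765452]
cmd-meas [-1.02  0.26 -2.11] 0.22 j [-0.4   0.7   1.34  0.    1.1   1.46] t 10.9
[[0.4, -0.133, 0.0, 0.0, 0.0, 0.0, 0.0], [0.4, -0.242, 0.0, 0.0, 0.0, 0.0, 0.0], [0.4, -0.243, 0.0, 0.0, 0.0, 0.0, 0.0], [0.4, -0.242, 0.0, 0.0, 0.0, 0.0, 0.0], [0.4, 0.004, -0.076, 0.03, -0.073, 0.0, 0.0]]
[[0.4, 0.007, -0.143, 0.043, -0.133, 0.0, 0.0], [0.4, 0.007, -0.147, 0.023, -0.133, 0.0, 0.0], [0.4, 0.007, -0.149, 0.002, -0.133, 0.0, 0.0], [0.4, 0.007, -0.148, -0.018, -0.134, 0.0, 0.0], [0.4, 0.007, -0.144, -0.039, -0.133, 0.0, 0.0]]
[[0.4, 0.007, -0.137, -0.058, -0.134, 0.0, 0.0], [0.4, 0.008, -0.128, -0.077, -0.133, 0.0, 0.0], [0.4, 0.007, -0.116, -0.094, -0.134, 0.0, 0.0], [0.4, 0.008, -0.101, -0.109, -0.133, 0.0, 0.0], [0.4, 0.007, -0.085, -0.123, -0.134, 0.0, 0.0]]
[[0.4, 0.008, -0.068, -0.133, -0.133, 0.0, 0.0], [0.4, 0.007, -0.048, -0.141, -0.134, 0.0, 0.0], [0.4, 0.005, -0.02, -0.103, -0.093, 0.0, 0.0], [0.4, 0.003, -0.005, -0.052, -0.047, 0.0, 0.0], [0.4, 0.001, 0.0, -0.018, -0.016, 0.0, 0.0]]
end cmd [592.2 169.6 180. ]
```

Request:
move_arm(targets=[[[0.4,-0.133,0.0,0.0,0.0,0.0,0.0],[0.4,-0.242,0.0,0.0,0.0,0.0,0.0],[0.4,-0.243,0.0,0.0,0.0,0.0,0.0],[0.4,-0.242,0.0,0.0,0.0,0.0,0.0],[0.4,0.004,-0.076,0.03,-0.073,0.0,0.0]]])

```text
time_s: 11.4
eef_pos: [615.8, -125.7, 200.5]
ee_rot: [-0.077, 0.706, -0.079, -0.699]
force: [1.1, -0.3, -1.8]
grip_width: 0.572
```

Request:
move_arm(targets=[[[0.4,0.007,-0.143,0.043,-0.133,0.0,0.0],[0.4,0.007,-0.147,0.023,-0.133,0.0,0.0],[0.4,0.007,-0.149,0.002,-0.133,0.0,0.0],[0.4,0.007,-0.148,-0.018,-0.134,0.0,0.0],[0.4,0.007,-0.144,-0.039,-0.133,0.0,0.0]]])

```text
time_s: 11.9
eef_pos: [605.5, -11.7, 189.4]
ee_rot: [0.169, 0.687, 0.169, -0.687]
force: [-0.6, -0.4, -2.6]
grip_width: 0.571
```

Request:
move_arm(targets=[[[0.4,0.007,-0.137,-0.058,-0.134,0.0,0.0],[0.4,0.008,-0.128,-0.077,-0.133,0.0,0.0],[0.4,0.007,-0.116,-0.094,-0.134,0.0,0.0],[0.4,0.008,-0.101,-0.109,-0.133,0.0,0.0],[0.4,0.007,-0.085,-0.123,-0.134,0.0,0.0]]])

```text
time_s: 12.4
eef_pos: [597.2, 99.8, 183.9]
ee_rot: [0.394, 0.587, 0.394, -0.587]
force: [0.2, -0.7, -3.1]
grip_width: 0.57
```

Request:
move_arm(targets=[[[0.4,0.008,-0.068,-0.133,-0.133,0.0,0.0],[0.4,0.007,-0.048,-0.141,-0.134,0.0,0.0],[0.4,0.005,-0.02,-0.103,-0.093,0.0,0.0],[0.4,0.003,-0.005,-0.052,-0.047,0.0,0.0],[0.4,0.001,0.0,-0.018,-0.016,0.0,0.0]]])

```text
time_s: 12.9
eef_pos: [591.8, 170.5, 180.1]
ee_rot: [0.513, 0.487, 0.513, -0.487]
force: [-0.5, 0.4, -3.2]
grip_width: 0.57
```

Run:
```python
from look import *
mp,mr=pose(); s=ctrl.sense();print(mp, s["force"],s["grip_width"],s["time_s"],s["joints"].round(2))
S=(586.9,272.7,1.62)
look("w_mid2",0,[(HOOKB,S,175),(pan(*PANS["middle"][:3]),(mp[0],mp[1]-1,1.62),mp[2]-68.1)])
```

```text
[591.84343848 170.54339775 180.14967094] [-0.51476979  0.41205573 -3.19394455] 0.5703079763451886 12.9 [0.09 0.55 1.28 0.   1.31 0.04]
```

View pics/w_mid2.png

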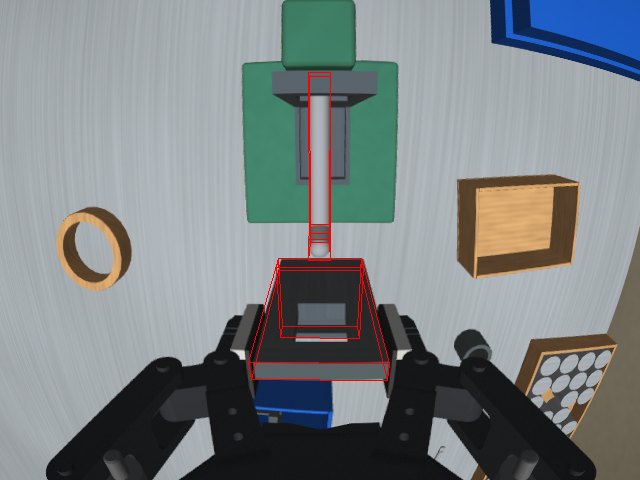

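Run:
```python
from plan import *
def at(d,z): return (586.9+.048*d+.1, 272.7-.999*d+1, z)
plan([(at(45,179.5),np.radians(2.8),22,'up'),(at(17,169.5),None,20)],0.4)
```

```text
cmd-meas [ 0.26 -0.7  -0.14] 0.1 j [0.09 0.55 1.28 0.   1.31 0.04] t 12.95
[[0.4, 0.001, 0.0, -0.061, 0.0, 0.0, 0.0], [0.4, 0.001, 0.0, -0.111, 0.0, 0.0, 0.0], [0.4, 0.001, 0.0, -0.111, 0.0, 0.0, 0.0], [0.4, 0.0, -0.001, -0.112, 0.0, 0.0, 0.0], [0.4, 0.026, 0.0, -0.073, 0.0, 0.0, 0.0]]
[[0.4, 0.029, 0.0, -0.08, 0.0, 0.0, 0.0], [0.4, 0.012, 0.0, -0.033, 0.0, 0.0, 0.0]]
end cmd [587.8 256.7 169.5]
```

Request:
move_arm(targets=[[[0.4,0.001,0.0,-0.061,0.0,0.0,0.0],[0.4,0.001,0.0,-0.111,0.0,0.0,0.0],[0.4,0.001,0.0,-0.111,0.0,0.0,0.0],[0.4,0.0,-0.001,-0.112,0.0,0.0,0.0]]])

```text
time_s: 13.35
eef_pos: [588.9, 230.5, 179.6]
ee_rot: [0.512, 0.488, 0.512, -0.488]
force: [0.6, -0.2, -1.8]
grip_width: 0.569
```

Request:
move_arm(targets=[[[0.4,0.026,0.0,-0.073,0.0,0.0,0.0],[0.4,0.029,0.0,-0.08,0.0,0.0,0.0],[0.4,0.012,0.0,-0.033,0.0,0.0,0.0]]])

```text
time_s: 13.65
eef_pos: [587.3, 257.9, 168.6]
ee_rot: [0.512, 0.487, 0.513, -0.488]
force: [0.4, -0.0, -2.2]
grip_width: 0.567
```

Request:
move_arm(targets=[[[0.4,0.03,0.0,-0.01,0.0,0.0,0.0],[0.4,0.03,0.0,-0.01,0.0,0.0,0.0],[0.4,0,0.0,0,0.0,0.0,0.0]]])

```text
time_s: 13.95
eef_pos: [587.4, 259.3, 159.6]
ee_rot: [0.512, 0.487, 0.512, -0.488]
force: [-0.5, -0.4, -2.8]
grip_width: 0.572
```

Request:
move_arm(targets=[[[0.4,0.01,0.0,-0.014,0.0,0.0,0.0],[0.4,0.007,0.0,-0.012,0.0,0.0,0.0],[0.4,0,0.0,0,0.0,0.0,0.0]]])

```text
time_s: 14.25
eef_pos: [587.9, 261.6, 158.8]
ee_rot: [0.513, 0.487, 0.511, -0.489]
force: [-2.0, -9.8, 3.5]
grip_width: 0.566
```

Request:
move_arm(targets=[[[0.8,0,0.0,0.01,0.0,0.0,0.0],[0.8,0,0.0,0.005,0.0,0.0,0.0],[0.8,0,0.0,0,0.0,0.0,0.0]]])

```text
time_s: 14.55
eef_pos: [587.7, 261.4, 158.3]
ee_rot: [0.512, 0.488, 0.512, -0.487]
force: [-0.5, -0.0, -0.6]
grip_width: 0.799
```

Run:
```python
from look import *
from plan import *
adv([[0,.077,0,-.046+.015,0,0,0]])
mp,mr=pose(); s=ctrl.sense();print(mp, s["force"],s["grip_width"],s["time_s"])
look("w_mid3",0)
im=ctrl.capture("side")[110:240,220:330]; cv2.imwrite("pics/s_mid3.png",cv2.resize(im,None,fx=4.5,fy=4.5,interpolation=cv2.INTER_CUBIC)[:,:,::-1])
```

```text
cmd now [587.55 261.31 157.94]
[587.74127033 261.3916061  158.32589484] [-0.48869942 -0.03316371 -0.56898808] 0.7994626309358354 14.55
```

View pics/w_mid3.png

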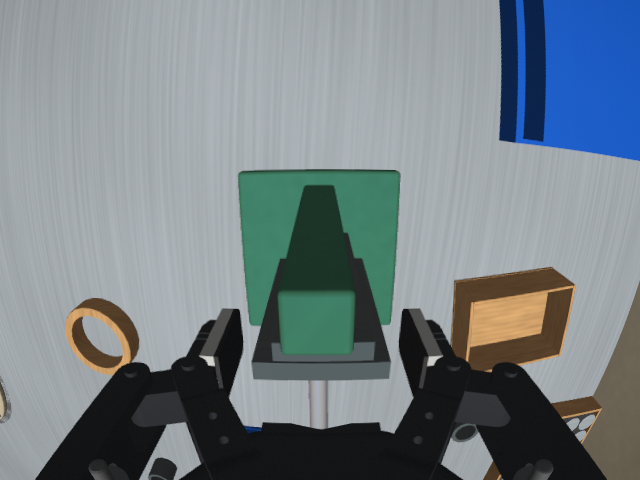

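View pics/s_mid3.png

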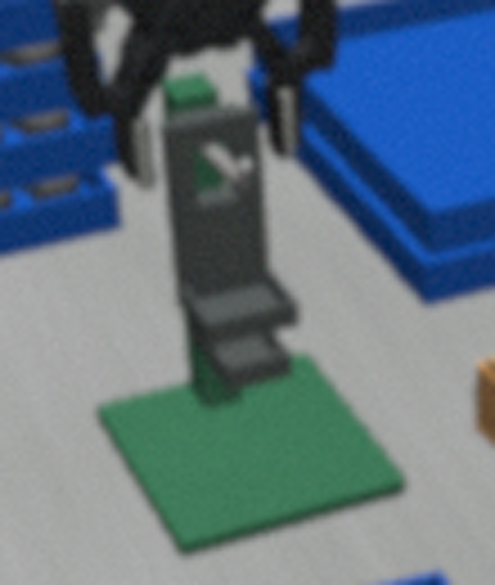

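Run:
```python
from plan import *
# plate top rear edge corners from the top zoom at z=82
for rc in ((220+194/5,310+42/5),(220+192/5,310+168/5),(220+208/5,310+105/5)): print(atz(ray("top",rc),82).round(1))
print("box corners",[atz(ray("top",(220+r/5,310+c/5)),80).round(1)[:2].tolist() for r,c in ((93,27),(93,190),(327,185),(322,22))])
plan([((587.5,261.3,236),None,45,'up'),((545,-33,180),np.radians(0),46)],0.5)
```

```text
[556.4   4.   82. ]
[558.3 -56.7  82. ]
[550.1 -26.5  82. ]
box corners [[605.6, 12.3], [606.8, -66.7], [493.7, -65.7], [494.8, 12.4]]
cmd-meas [-0.05 -0.2  -0.21] 0.03 j [0.24 0.63 1.21 0.   1.3  0.19] t 14.65
[[0.5, -0.26, 0.0, 0.0, 0.0, 0.0, 0.0], [0.5, -0.26, 0.0, 0.0, 0.0, 0.0, 0.0], [0.5, 0.031, -0.031, 0.159, 0.004, 0.0, 0.0], [0.5, 0.055, -0.055, 0.29, 0.007, 0.0, 0.0], [0.5, 0.055, -0.053, 0.29, 0.007, 0.0, 0.0]]
[[0.5, 0.056, -0.051, 0.291, 0.007, 0.0, 0.0], [0.5, 0.055, -0.049, 0.291, 0.007, 0.0, 0.0], [0.5, 0.056, -0.047, 0.291, 0.007, 0.0, 0.0], [0.5, 0.039, -0.031, 0.204, 0.005, 0.0, 0.0], [0.5, 0.019, -0.015, 0.102, 0.002, 0.0, 0.0]]
[[0.5, 0.007, -0.005, 0.035, 0.001, 0.0, 0.0]]
end cmd [545.  -32.9 180. ]
```

Run:
```python
from plan import *
save([587.55,261.31,157.94],load()[1]*R.from_rotvec([0,0,0])); 
import math
# restore orientation 2.8deg
save([587.55,261.31,157.94],down(np.radians(2.8)))
plan([((587.5,261.3,236),None,45,'up')],0.8)
plan([((554,-27,185),np.radians(0),46)],0.4)
```

```text
cmd-meas [-0.05 -0.2  -0.21] 0.03 j [0.24 0.63 1.21 0.   1.3  0.19] t 14.65
[[0.8, -0.26, 0.0, 0.0, 0.0, 0.0, 0.0], [0.8, -0.26, 0.0, 0.0, 0.0, 0.0, 0.0]]
end cmd [587.6 261.3 235.9]
cmd-meas [-5.000e-02 -2.000e-01  7.779e+01] 0.03 j [0.24 0.63 1.21 0.   1.3  0.19] t 14.65
[[0.4, 0.028, -0.026, 0.156, 0.004, 0.0, 0.0], [0.4, 0.051, -0.046, 0.284, 0.007, 0.0, 0.0], [0.4, 0.05, -0.044, 0.285, 0.007, 0.0, 0.0], [0.4, 0.051, -0.042, 0.285, 0.007, 0.0, 0.0], [0.4, 0.05, -0.04, 0.285, 0.007, 0.0, 0.0]]
[[0.4, 0.051, -0.037, 0.286, 0.007, 0.0, 0.0], [0.4, 0.035, -0.025, 0.2, 0.005, 0.0, 0.0], [0.4, 0.018, -0.012, 0.1, 0.002, 0.0, 0.0], [0.4, 0.006, -0.004, 0.034, 0.001, 0.0, 0.0]]
end cmd [554.  -27.  184.9]
```

Request:
move_arm(targets=[[[0.8,-0.26,0.0,0.0,0.0,0.0,0.0],[0.8,-0.26,0.0,0.0,0.0,0.0,0.0],[0.8,0.028,-0.026,0.156,0.004,0.0,0.0]]])

```text
time_s: 14.95
eef_pos: [586.5, 239.9, 238.0]
ee_rot: [0.514, 0.491, 0.51, -0.484]
force: [1.7, -0.1, -0.2]
grip_width: 0.8
```

Request:
move_arm(targets=[[[0.4,0.051,-0.046,0.284,0.007,0.0,0.0],[0.4,0.05,-0.044,0.285,0.007,0.0,0.0],[0.4,0.051,-0.042,0.285,0.007,0.0,0.0],[0.4,0.05,-0.04,0.285,0.007,0.0,0.0],[0.4,0.051,-0.037,0.286,0.007,0.0,0.0]]])

```text
time_s: 15.45
eef_pos: [559.5, 21.7, 193.8]
ee_rot: [0.502, 0.498, 0.502, -0.498]
force: [0.7, 0.1, 0.3]
grip_width: 0.402
```

Request:
move_arm(targets=[[[0.4,0.035,-0.025,0.2,0.005,0.0,0.0],[0.4,0.018,-0.012,0.1,0.002,0.0,0.0],[0.4,0.006,-0.004,0.034,0.001,0.0,0.0],[0.4,0,0,0,0,0,0]]])

```text
time_s: 15.85
eef_pos: [554.2, -26.6, 185.1]
ee_rot: [0.5, 0.5, 0.5, -0.5]
force: [0.3, 0.7, -0.3]
grip_width: 0.4
```

Run:
```python
from look import *
mp,mr=pose(); s=ctrl.sense();print(mp, s["force"],s["grip_width"],s["time_s"],s["joints"].round(2))
look("w_sh1",0,[(pan(*PANS["short"][:3]),(554,-26.7,0.0),4),([box(-56,56,-41,41,0,80)],(550,-27,0),0)])
d=np.load("w_sh1.npz")["im"]; print(d.shape)
```

```text
[554.24237778 -26.57871645 185.10786842] [ 0.33534542  0.72622193 -0.32016602] 0.4004912982174555 15.85 [-0.26  0.42  1.48  0.    1.25 -0.26]
(480, 640, 3)
```

View pics/w_sh1.png

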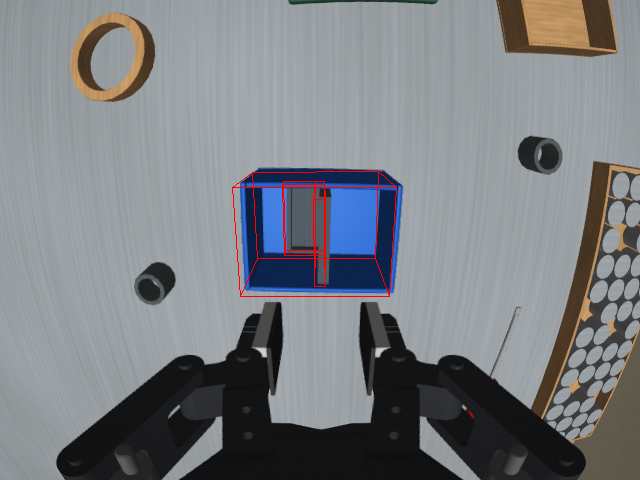

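Run:
```python
from look import *
im=np.load("w_sh1.npz")["im"][155:305,230:410]; cv2.imwrite("pics/z_sh1.png",cv2.resize(im,None,fx=4,fy=4,interpolation=cv2.INTER_CUBIC)[:,:,::-1])
```

```text
(no output)
```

View pics/z_sh1.png

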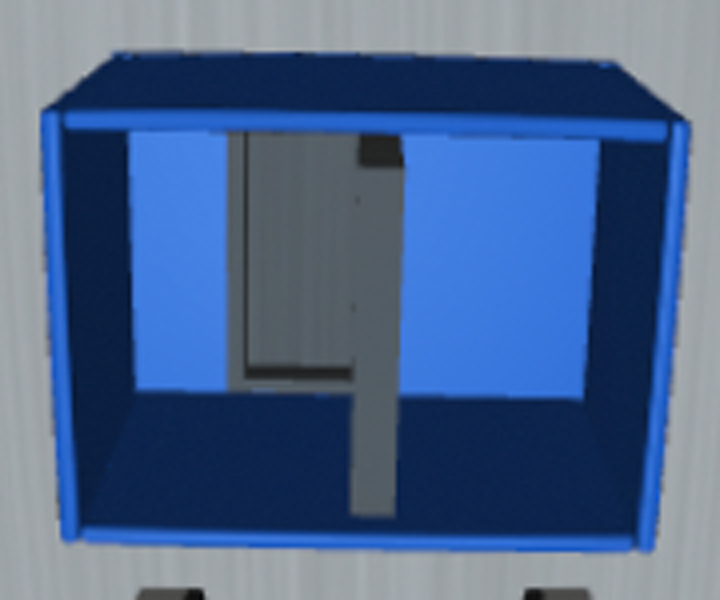

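Run:
```python
from stand import *
im,P=L("w_sh1")
f=lambda x,y,z: atz(ray("wrist",(155+y/4-.4,230+x/4-.4),P),z)[:2]
q=[f(x,y,82) for x,y in ((359,167),(403,167),(350,516),(396,517))]
print(np.round(q,1).tolist(), "centre",np.mean(q,0).round(1))
a=(q[0]+q[1])/2-(q[2]+q[3])/2; print("len",np.linalg.norm(a),"yaw",np.degrees(np.arctan2(-a[0],a[1])))
b=[f(x,y,80) for x,y in((44,108),(688,122),(653,550),(65,540))]; print(np.round(b,1).tolist(),np.mean(b,0).round(1))
# height check: triangulate plate top corners with top camera
for (x,y),rc in (((403,167),(220+194/5,310+42/5)),((396,517),(220+192/5,310+168/5))):
    t,e=tri([ray("wrist",(155+y/4-.4,230+x/4-.4),P),ray("top",rc)]); print("tri",t.round(1),np.round(e,1))
```

```text
[[554.0, 7.4], [561.4, 7.4], [552.3, -56.7], [560.6, -56.9]] centre [557.1 -24.7]
len 64.2136257862284 yaw -1.1472670263635332
[[500.5, 17.9], [610.1, 15.4], [608.9, -65.1], [498.9, -63.0]] [554.6 -23.7]
tri [560.    4.2  63.6] [2. 2.]
tri [559.5 -56.8  81.6] [1.1 1.1]
```

Run:
```python
from plan import *
plan([((557,-24.7,120),np.radians(-1.2),40,'up'),((557,-24.7,55),np.radians(-1.2),30)],0.4)
```

```text
cmd-meas [-0.28 -0.98 -0.24] 0.06 j [-0.26  0.42  1.47  0.    1.25 -0.26] t 15.9
[[0.4, 0.216, 0.01, -0.008, 0.01, 0.0, 0.0], [0.4, 0.217, 0.01, -0.007, 0.01, 0.0, 0.0], [0.4, 0.17, 0.0, 0.0, 0.0, 0.0, 0.0], [0.4, 0.186, 0.0, 0.0, 0.0, 0.0, 0.0], [0.4, 0.077, 0.0, 0.0, 0.0, 0.0, 0.0]]
end cmd [557.  -24.8  55. ]
```

Request:
move_arm(targets=[[[0.4,0.216,0.01,-0.008,0.01,0.0,0.0],[0.4,0.217,0.01,-0.007,0.01,0.0,0.0],[0.4,0,0,0,0,0,0]]])

```text
time_s: 16.2
eef_pos: [555.3, -22.8, 116.7]
ee_rot: [-0.493, -0.504, -0.497, 0.506]
force: [-0.1, -0.4, -0.2]
grip_width: 0.401
```

Run:
```python
from look import *
mp,mr=pose(); s=ctrl.sense();print(mp, s["force"],s["grip_width"],s["time_s"])
look("w_sh2",0,[(pan(*PANS["short"][:3])[:1],(557.1,-24.7,-.02),4),([box(-56,56,-41,41,0,80)],(554.6,-23.7,-.015),0)])
```

```text
[555.33966237 -22.84553154 116.68370624] [-0.12416617 -0.37662787 -0.24002191] 0.4009100675901629 16.2
```

View pics/w_sh2.png

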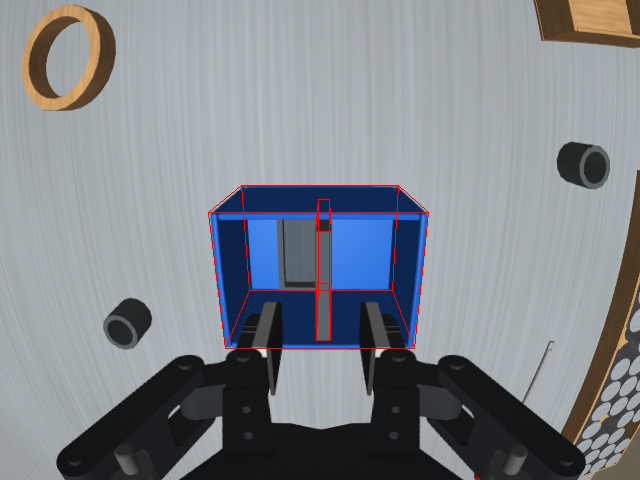

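Request:
move_arm(targets=[[[0.4,0.17,0.0,0.0,0.0,0.0,0.0],[0.4,0.186,0.0,0.0,0.0,0.0,0.0],[0.4,0.077,0.0,0.0,0.0,0.0,0.0],[0.4,0,0,0,0,0,0]]])

```text
time_s: 16.65
eef_pos: [557.1, -24.4, 55.3]
ee_rot: [-0.495, -0.505, -0.495, 0.505]
force: [0.3, -0.3, 0.5]
grip_width: 0.399
```

Request:
move_arm(targets=[[[0.0,0,0,0,0,0,0],[0.0,0,0,0,0,0,0],[0.0,0,0,0,0,0,0]]], force=70)

```text
time_s: 16.95
eef_pos: [557.7, -24.9, 56.9]
ee_rot: [0.495, 0.506, 0.494, -0.505]
force: [-2.2, 1.4, 6.4]
grip_width: 0.079
```

Run:
```python
from look import *
mp,mr=pose(); s=ctrl.sense();print(mp, s["force"],s["grip_width"],s["time_s"])
look("w_sh3",0)
```

```text
[557.69749198 -24.87067982  56.90054269] [-2.2120794   1.44106984  6.37922999] 0.07873883966388313 16.95
```

View pics/w_sh3.png

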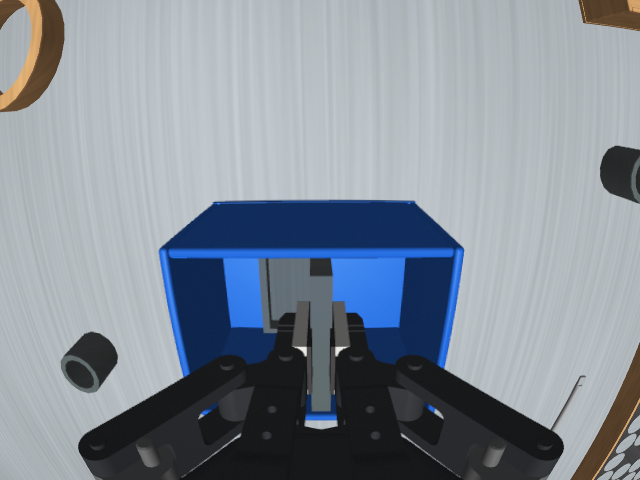

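Run:
```python
from plan import *
plan([((557,-24.7,165),None,40,'up'),((575,80,150),np.radians(92.8),46),((575,80,68),None,35)],0.0)
```

```text
cmd-meas [-0.67  0.11 -1.88] 0.12 j [-0.25  0.58  1.59 -0.    0.97 -0.23] t 17.0
[[0.0, -0.114, 0.0, 0.0, 0.0, 0.0, 0.0], [0.0, -0.206, 0.0, 0.0, 0.0, 0.0, 0.0], [0.0, -0.207, 0.0, 0.0, 0.0, 0.0, 0.0], [0.0, -0.206, 0.0, 0.0, 0.0, 0.0, 0.0], [0.0, 0.005, 0.005, -0.033, -0.074, 0.0, 0.0]]
[[0.0, 0.008, 0.014, -0.059, -0.134, 0.0, 0.0], [0.0, 0.009, 0.022, -0.056, -0.134, 0.0, 0.0], [0.0, 0.008, 0.029, -0.053, -0.134, 0.0, 0.0], [0.0, 0.009, 0.036, -0.048, -0.134, 0.0, 0.0], [0.0, 0.008, 0.043, -0.043, -0.133, 0.0, 0.0]]
[[0.0, 0.009, 0.048, -0.036, -0.134, 0.0, 0.0], [0.0, 0.008, 0.053, -0.029, -0.133, 0.0, 0.0], [0.0, 0.009, 0.057, -0.022, -0.134, 0.0, 0.0], [0.0, 0.008, 0.059, -0.014, -0.133, 0.0, 0.0], [0.0, 0.009, 0.06, -0.005, -0.134, 0.0, 0.0]]
[[0.0, 0.006, 0.042, 0.002, -0.093, 0.0, 0.0], [0.0, 0.003, 0.021, 0.004, -0.047, 0.0, 0.0], [0.0, 0.001, 0.007, 0.001, -0.016, 0.0, 0.0], [0.0, 0.175, 0.0, 0.0, 0.0, 0.0, 0.0], [0.0, 0.222, 0.0, 0.0, 0.0, 0.0, 0.0]]
[[0.0, 0.111, 0.0, 0.0, 0.0, 0.0, 0.0], [0.0, 0.039, 0.0, 0.0, 0.0, 0.0, 0.0]]
end cmd [575.   79.9  67.9]
```

Request:
move_arm(targets=[[[0.0,-0.114,0.0,0.0,0.0,0.0,0.0],[0.0,-0.206,0.0,0.0,0.0,0.0,0.0],[0.0,-0.207,0.0,0.0,0.0,0.0,0.0],[0.0,-0.206,0.0,0.0,0.0,0.0,0.0]]])

```text
time_s: 17.4
eef_pos: [557.1, -24.7, 167.3]
ee_rot: [0.495, 0.505, 0.494, -0.505]
force: [-0.3, -0.1, -1.8]
grip_width: 0.082
```

Run:
```python
from look import *
mp,mr=pose(); s=ctrl.sense();print(mp, s["force"],s["grip_width"],s["time_s"])
look("w_sh4",0)
```

```text
[557.07391689 -24.7432931  167.2899163 ] [-0.29832532 -0.11585092 -1.79598407] 0.08183577293466822 17.4
```

View pics/w_sh4.png

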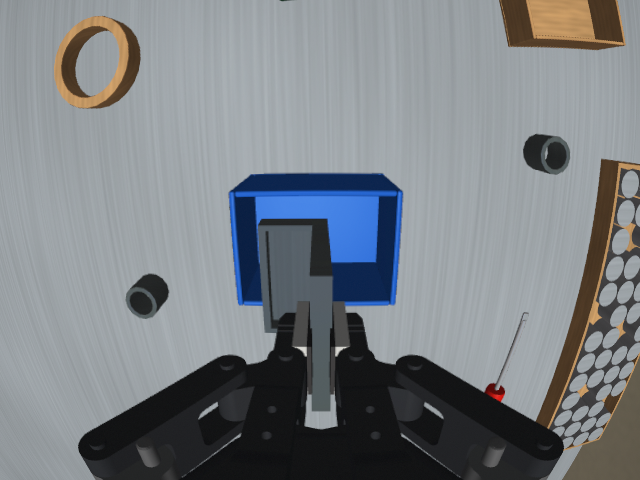

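Short pan is held by its faces, out of the box. Carry on to the set-down place.

Request:
move_arm(targets=[[[0.0,0.005,0.005,-0.033,-0.074,0.0,0.0],[0.0,0.008,0.014,-0.059,-0.134,0.0,0.0],[0.0,0.009,0.022,-0.056,-0.134,0.0,0.0],[0.0,0.008,0.029,-0.053,-0.134,0.0,0.0],[0.0,0.009,0.036,-0.048,-0.134,0.0,0.0]]])

```text
time_s: 17.95
eef_pos: [564.2, 16.2, 159.9]
ee_rot: [0.63, 0.323, 0.629, -0.322]
force: [-0.9, -0.0, -1.3]
grip_width: 0.077
```

Request:
move_arm(targets=[[[0.0,0.008,0.043,-0.043,-0.133,0.0,0.0],[0.0,0.009,0.048,-0.036,-0.134,0.0,0.0],[0.0,0.008,0.053,-0.029,-0.133,0.0,0.0],[0.0,0.009,0.057,-0.022,-0.134,0.0,0.0],[0.0,0.008,0.059,-0.014,-0.133,0.0,0.0]]])

```text
time_s: 18.45
eef_pos: [571.8, 61.0, 153.6]
ee_rot: [0.702, 0.088, 0.701, -0.088]
force: [0.7, 0.5, -1.5]
grip_width: 0.078
```

Request:
move_arm(targets=[[[0.0,0.009,0.06,-0.005,-0.134,0.0,0.0],[0.0,0.006,0.042,0.002,-0.093,0.0,0.0],[0.0,0.003,0.021,0.004,-0.047,0.0,0.0],[0.0,0.001,0.007,0.001,-0.016,0.0,0.0],[0.0,0,0,0,0,0,0]]])

```text
time_s: 18.95
eef_pos: [575.1, 80.0, 150.5]
ee_rot: [0.707, -0.017, 0.707, 0.017]
force: [0.5, 0.1, -2.1]
grip_width: 0.077
```

Request:
move_arm(targets=[[[0.0,0.175,0.0,0.0,0.0,0.0,0.0],[0.0,0.222,0.0,0.0,0.0,0.0,0.0],[0.0,0.111,0.0,0.0,0.0,0.0,0.0],[0.0,0.039,0.0,0.0,0.0,0.0,0.0],[0.0,0,0.0,0.0,0.0,0.0,0.0]]])

```text
time_s: 19.45
eef_pos: [575.0, 79.8, 67.9]
ee_rot: [0.707, -0.017, 0.707, 0.017]
force: [0.7, -0.1, -0.8]
grip_width: 0.077
```

Run:
```python
from look import *
mp,mr=pose(); s=ctrl.sense();print(mp, s["force"],s["grip_width"],s["time_s"],s["joints"].round(2))
look("w_sh5",0,[(pan(*PANS["short"][:3]),(575,80,1.62),mp[2]-52.9)])
im=ctrl.capture("side")[150:290,180:340]; cv2.imwrite("pics/s_sh5.png",cv2.resize(im,None,fx=4,fy=4,interpolation=cv2.INTER_CUBIC)[:,:,::-1])
```

```text
[574.96703832  79.75610155  67.91881733] [ 0.67452978 -0.11419664 -0.82287763] 0.07733213487520407 19.45 [-0.06  0.6   1.51 -0.    1.03 -1.68]
```

View pics/w_sh5.png

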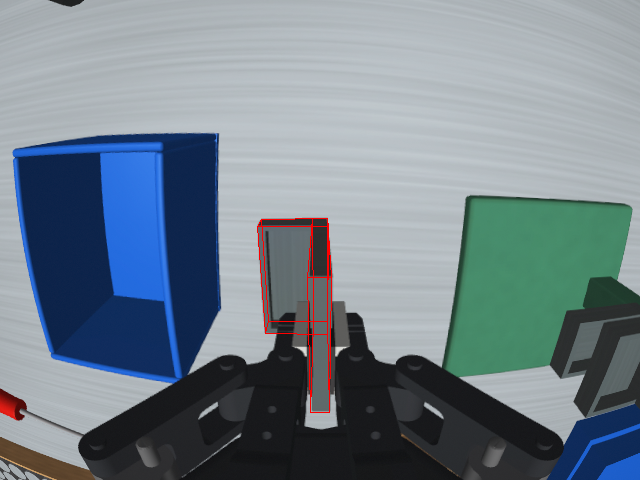

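View pics/s_sh5.png

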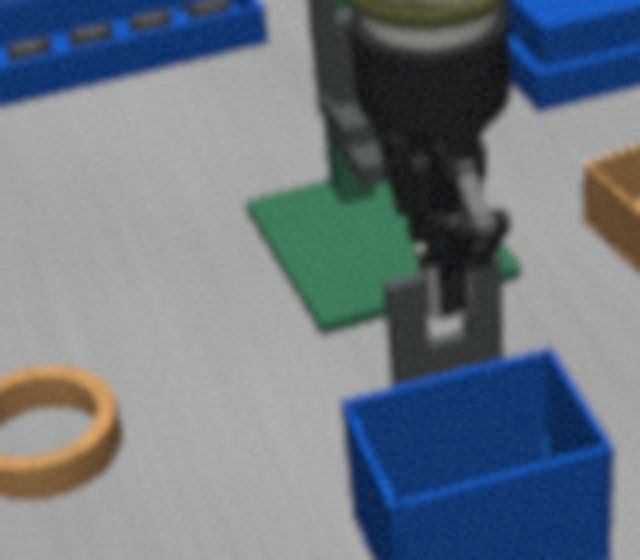

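Request:
move_arm(targets=[[[0.0,0.05,0,0,0,0,0],[0.0,0.03,0,0,0,0,0],[0.0,0.01,0,0,0,0,0],[0.0,0,0,0,0,0,0]]])

```text
time_s: 19.95
eef_pos: [574.8, 80.0, 54.2]
ee_rot: [0.707, -0.017, 0.707, 0.017]
force: [0.6, 1.5, -1.3]
grip_width: 0.082
```

Request:
move_arm(targets=[[[0.0,0.006,0,0,0,0,0],[0.0,0.004,0,0,0,0,0],[0.0,0,0,0,0,0,0]]])

```text
time_s: 20.25
eef_pos: [575.0, 79.9, 53.0]
ee_rot: [0.707, -0.017, 0.707, 0.017]
force: [-0.5, 0.4, -0.9]
grip_width: 0.079
```

Request:
move_arm(targets=[[[0.0,0.004,0,0,0,0,0],[0.0,0.003,0,0,0,0,0],[0.0,0,0,0,0,0,0]]])

```text
time_s: 20.55
eef_pos: [575.2, 79.9, 52.9]
ee_rot: [0.707, -0.017, 0.707, 0.017]
force: [-3.2, 0.5, 7.9]
grip_width: 0.079
```

Request:
move_arm(targets=[[[0.3,0,0,0,0,0,0],[0.3,0,0,0,0,0,0]]])

```text
time_s: 20.75
eef_pos: [575.1, 79.9, 52.0]
ee_rot: [0.707, -0.017, 0.707, 0.017]
force: [0.6, -0.3, -0.8]
grip_width: 0.298
```

Run:
```python
from look import *
from plan import *
adv([[0,.107,0,0,0,0,0]])
mp,mr=pose(); s=ctrl.sense();print(mp, s["force"],s["grip_width"],s["time_s"])
look("w_sh6",0,[(pan(*PANS["short"][:3]),(575,80,1.62),0)])
plan([((575,80,130),None,40)],0.3)
plan([((575,80,130),np.radians(2.8),40)],1.0)
```

```text
cmd now [574.96  79.95  51.89]
[575.08802062  79.92787527  51.9811242 ] [ 0.56942058 -0.28563892 -0.76211193] 0.29837507220138154 20.75
cmd-meas [-0.06  0.03  0.03] 0.01 j [-0.06  0.63  1.52 -0.    0.99 -1.68] t 20.8
[[0.3, -0.205, 0.0, 0.0, 0.0, 0.0, 0.0], [0.3, -0.223, 0.0, 0.0, 0.0, 0.0, 0.0], [0.3, -0.093, 0.0, 0.0, 0.0, 0.0, 0.0]]
end cmd [575.   79.9 130. ]
cmd-meas [-6.000e-02  3.000e-02  7.818e+01] 0.01 j [-0.06  0.63  1.52 -0.    0.99 -1.68] t 20.8
[[1.0, 0.0, 0.0, 0.0, 0.07, 0.0, 0.0], [1.0, 0.0, 0.0, 0.0, 0.128, 0.0, 0.0], [1.0, 0.0, 0.0, 0.0, 0.128, 0.0, 0.0], [1.0, 0.0, 0.0, 0.0, 0.128, 0.0, 0.0], [1.0, 0.0, 0.0, 0.0, 0.128, 0.0, 0.0]]
[[1.0, 0.0, 0.0, 0.0, 0.128, 0.0, 0.0], [1.0, 0.0, 0.0, 0.0, 0.128, 0.0, 0.0], [1.0, 0.0, 0.0, 0.0, 0.128, 0.0, 0.0], [1.0, 0.0, 0.0, 0.0, 0.128, 0.0, 0.0], [1.0, 0.0, 0.0, 0.0, 0.128, 0.0, 0.0]]
[[1.0, 0.0, 0.0, 0.0, 0.128, 0.0, 0.0], [1.0, 0.0, 0.0, 0.0, 0.09, 0.0, 0.0], [1.0, 0.0, 0.0, 0.0, 0.045, 0.0, 0.0], [1.0, 0.0, 0.0, 0.0, 0.015, 0.0, 0.0]]
end cmd [575.   79.9 130. ]
```

View pics/w_sh6.png

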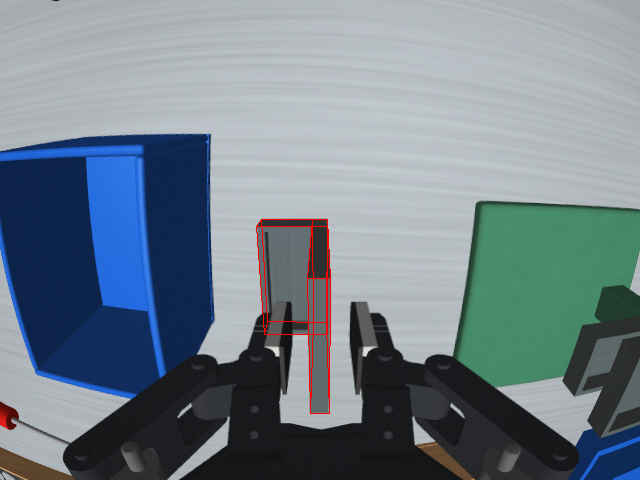

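Request:
move_arm(targets=[[[0.3,-0.205,0.0,0.0,0.0,0.0,0.0],[0.3,-0.223,0.0,0.0,0.0,0.0,0.0],[0.3,-0.093,0.0,0.0,0.0,0.0,0.0],[1.0,0.0,0.0,0.0,0.07,0.0,0.0],[1.0,0.0,0.0,0.0,0.128,0.0,0.0]]])

```text
time_s: 21.3
eef_pos: [575.2, 79.9, 130.5]
ee_rot: [0.705, 0.057, 0.704, -0.057]
force: [-0.7, 0.2, 0.3]
grip_width: 0.63
```

Request:
move_arm(targets=[[[1.0,0.0,0.0,0.0,0.128,0.0,0.0],[1.0,0.0,0.0,0.0,0.128,0.0,0.0],[1.0,0.0,0.0,0.0,0.128,0.0,0.0],[1.0,0.0,0.0,0.0,0.128,0.0,0.0],[1.0,0.0,0.0,0.0,0.128,0.0,0.0]]])

```text
time_s: 21.8
eef_pos: [574.9, 79.9, 129.9]
ee_rot: [0.646, 0.286, 0.647, -0.286]
force: [0.1, -0.4, 0.0]
grip_width: 1.001
```

Request:
move_arm(targets=[[[1.0,0.0,0.0,0.0,0.128,0.0,0.0],[1.0,0.0,0.0,0.0,0.128,0.0,0.0],[1.0,0.0,0.0,0.0,0.128,0.0,0.0],[1.0,0.0,0.0,0.0,0.128,0.0,0.0],[1.0,0.0,0.0,0.0,0.09,0.0,0.0]]])

```text
time_s: 22.3
eef_pos: [574.9, 79.9, 129.9]
ee_rot: [0.526, 0.473, 0.526, -0.473]
force: [-0.3, -0.2, 0.4]
grip_width: 1.0
```

Request:
move_arm(targets=[[[1.0,0.0,0.0,0.0,0.045,0.0,0.0],[1.0,0.0,0.0,0.0,0.015,0.0,0.0],[1.0,0.0,0.0,0.0,0,0.0,0.0]]])

```text
time_s: 22.6
eef_pos: [575.0, 80.0, 130.0]
ee_rot: [0.512, 0.487, 0.512, -0.487]
force: [-0.4, 1.0, 0.5]
grip_width: 0.997
```

Run:
```python
from look import *
from plan import *
mp,mr=pose(); s=ctrl.sense();print(mp, s["force"],s["grip_width"],s["time_s"])
look("w_sh7",0,[(pan(*PANS["short"][:3]),(575,80,1.62),0)])
M=load()[1].as_matrix(); print("yaw",np.degrees(np.arctan2(M[1,1],M[0,1])))
plan([((575,80,41),np.radians(2.8),40)],1.0)
```

```text
[574.96470599  79.95076667 129.9694852 ] [-0.41790204  0.96296251  0.48966555] 0.9974664274934216 22.6
yaw 2.800000000000014
cmd-meas [-0.    0.01  0.05] 0.06 j [-0.06  0.53  1.46  0.    1.16 -0.11] t 22.65
[[1.0, 0.233, 0.0, 0.0, 0.0, 0.0, 0.0], [1.0, 0.255, 0.0, 0.0, 0.0, 0.0, 0.0], [1.0, 0.106, 0.0, 0.0, 0.0, 0.0, 0.0]]
end cmd [575.   79.9  40.9]
```

View pics/w_sh7.png

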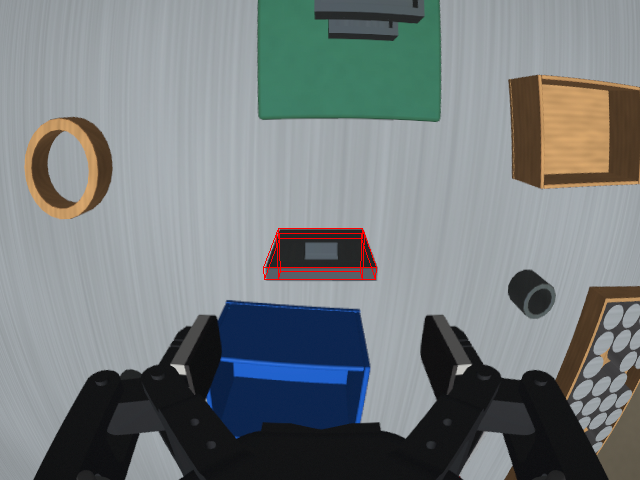

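Request:
move_arm(targets=[[[1.0,0.233,0.0,0.0,0.0,0.0,0.0],[1.0,0.255,0.0,0.0,0.0,0.0,0.0],[1.0,0.106,0.0,0.0,0.0,0.0,0.0],[1.0,0,0.0,0.0,0.0,0.0,0.0]]])

```text
time_s: 23.05
eef_pos: [573.6, 80.0, 38.7]
ee_rot: [0.511, 0.486, 0.514, -0.488]
force: [-0.2, -0.1, 0.5]
grip_width: 1.0
```

Request:
move_arm(targets=[[[0.6,0,0,0,0,0,0],[0.6,0,0,0,0,0,0],[0.6,0,0,0,0,0,0],[0.6,0,0,0,0,0,0]]], force=80)

```text
time_s: 23.45
eef_pos: [576.1, 80.0, 42.9]
ee_rot: [0.513, 0.488, 0.511, -0.487]
force: [0.7, 1.6, 7.4]
grip_width: 0.732
```

Run:
```python
from look import *
from plan import *
mp,mr=pose(); s=ctrl.sense();print(mp, s["force"],s["grip_width"],s["time_s"])
look("w_sh8",0,[(pan(*PANS["short"][:3]),(575,80,1.62),0)])
def at(d,z): return (586.9+.048*d+.3, 272.7-.999*d, z)
plan([((575,80,150),None,40,'up'),(at(105,180),np.radians(2.8),40)],0.6)
```

```text
[576.08836862  79.97248912  42.90460589] [0.65281957 1.62488837 7.35351787] 0.7315917940061335 23.45
cmd-meas [-1.13 -0.04 -1.97] 0.21 j [-0.06  0.64  1.53  0.    0.97 -0.11] t 23.5
[[0.6, -0.113, 0.0, 0.0, 0.0, 0.0, 0.0], [0.6, -0.205, 0.0, 0.0, 0.0, 0.0, 0.0], [0.6, -0.205, 0.0, 0.0, 0.0, 0.0, 0.0], [0.6, -0.204, 0.0, 0.0, 0.0, 0.0, 0.0], [0.6, -0.064, 0.046, -0.185, 0.0, 0.0, 0.0]]
[[0.6, -0.081, 0.058, -0.236, 0.0, 0.0, 0.0], [0.6, -0.041, 0.03, -0.118, 0.0, 0.0, 0.0], [0.6, -0.014, 0.01, -0.04, 0.0, 0.0, 0.0]]
end cmd [592.3 167.7 180. ]
```

View pics/w_sh8.png

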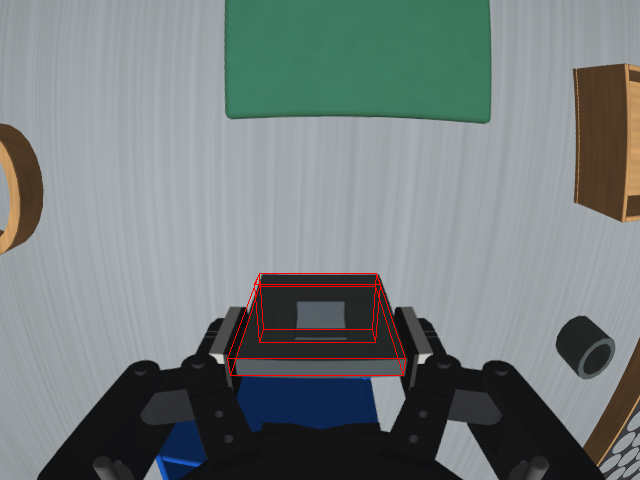

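Request:
move_arm(targets=[[[0.6,-0.113,0.0,0.0,0.0,0.0,0.0],[0.6,-0.205,0.0,0.0,0.0,0.0,0.0],[0.6,-0.205,0.0,0.0,0.0,0.0,0.0],[0.6,-0.204,0.0,0.0,0.0,0.0,0.0],[0.6,-0.064,0.046,-0.185,0.0,0.0,0.0]]])

```text
time_s: 24.0
eef_pos: [581.9, 106.2, 163.9]
ee_rot: [0.513, 0.49, 0.51, -0.487]
force: [0.2, 0.3, -1.8]
grip_width: 0.732
```

Request:
move_arm(targets=[[[0.6,-0.081,0.058,-0.236,0.0,0.0,0.0],[0.6,-0.041,0.03,-0.118,0.0,0.0,0.0],[0.6,-0.014,0.01,-0.04,0.0,0.0,0.0],[0.6,0,0,0,0.0,0.0,0.0]]])

```text
time_s: 24.4
eef_pos: [592.2, 168.0, 180.3]
ee_rot: [0.512, 0.487, 0.512, -0.487]
force: [0.5, -0.2, -2.0]
grip_width: 0.733
```

Run:
```python
from look import *
from plan import *
mp,mr=pose(); s=ctrl.sense();print(mp, s["force"],s["grip_width"],s["time_s"],s["joints"].round(2))
look("w_sh9",0,[(HOOKB,(586.9,272.7,1.62),175),(pan(*PANS["short"][:3]),(mp[0]-.5,mp[1],1.62),mp[2]-42.9)])
def at(d,z): return (586.9+.048*d+.3, 272.7-.999*d, z)
plan([(at(45,180),np.radians(2.8),22,'up'),(at(25,172),None,16)],0.6)
```

```text
[592.24390555 167.96845971 180.26660684] [ 0.45146514 -0.22545553 -1.96150125] 0.7331213298601632 24.4 [ 0.09  0.55  1.28 -0.    1.31  0.04]
cmd-meas [0.17 0.54 0.15] 0.03 j [ 0.09  0.55  1.28 -0.    1.31  0.04] t 24.45
[[0.6, 0.0, 0.0, -0.062, 0.0, 0.0, 0.0], [0.6, 0.0, 0.0, -0.113, 0.0, 0.0, 0.0], [0.6, 0.0, 0.0, -0.113, 0.0, 0.0, 0.0], [0.6, 0.0, 0.0, -0.112, 0.0, 0.0, 0.0], [0.6, 0.021, 0.0, -0.053, 0.0, 0.0, 0.0]]
[[0.6, 0.023, 0.0, -0.057, 0.0, 0.0, 0.0], [0.6, 0.009, 0.0, -0.024, 0.0, 0.0, 0.0]]
end cmd [588.4 247.8 172. ]
```

View pics/w_sh9.png

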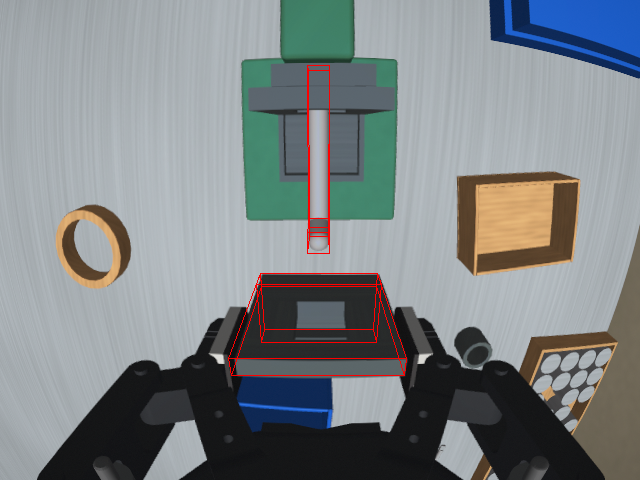

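Request:
move_arm(targets=[[[0.6,0.0,0.0,-0.062,0.0,0.0,0.0],[0.6,0.0,0.0,-0.113,0.0,0.0,0.0],[0.6,0.0,0.0,-0.113,0.0,0.0,0.0],[0.6,0.0,0.0,-0.112,0.0,0.0,0.0]]])

```text
time_s: 24.85
eef_pos: [589.1, 229.4, 179.9]
ee_rot: [0.512, 0.488, 0.512, -0.488]
force: [0.4, 0.8, -1.8]
grip_width: 0.729
```

Request:
move_arm(targets=[[[0.6,0.021,0.0,-0.053,0.0,0.0,0.0],[0.6,0.023,0.0,-0.057,0.0,0.0,0.0],[0.6,0.009,0.0,-0.024,0.0,0.0,0.0]]])

```text
time_s: 25.15
eef_pos: [588.0, 248.5, 171.3]
ee_rot: [0.512, 0.487, 0.512, -0.488]
force: [0.4, -0.4, -2.5]
grip_width: 0.729
```

Request:
move_arm(targets=[[[0.6,0.03,0.0,-0.01,0.0,0.0,0.0],[0.6,0.03,0.0,-0.01,0.0,0.0,0.0],[0.6,0,0.0,0,0.0,0.0,0.0]]])

```text
time_s: 25.45
eef_pos: [588.0, 250.4, 162.1]
ee_rot: [0.512, 0.487, 0.512, -0.488]
force: [0.2, 0.3, -2.0]
grip_width: 0.734
```

Request:
move_arm(targets=[[[0.6,0.012,0.0,-0.015,0.0,0.0,0.0],[0.6,0.011,0.0,-0.013,0.0,0.0,0.0],[0.6,0,0.0,0,0.0,0.0,0.0]]])

```text
time_s: 25.75
eef_pos: [588.5, 253.1, 160.4]
ee_rot: [0.513, 0.487, 0.511, -0.488]
force: [-1.8, -10.2, 3.1]
grip_width: 0.728
```

Request:
move_arm(targets=[[[0.95,0,0.0,0.01,0.0,0.0,0.0],[0.95,0,0.0,0.005,0.0,0.0,0.0],[0.95,0,0.0,0,0.0,0.0,0.0]]])

```text
time_s: 26.05
eef_pos: [588.2, 252.8, 159.8]
ee_rot: [0.512, 0.488, 0.512, -0.487]
force: [-0.7, -0.1, -0.7]
grip_width: 0.949
```

Run:
```python
from look import *
from plan import *
adv([[0,.083,0,-.048+.015,0,0,0]])
mp,mr=pose(); s=ctrl.sense();print(mp, s["force"],s["grip_width"],s["time_s"])
look("w_sh10",0)
im=ctrl.capture("side")[110:240,220:330]; cv2.imwrite("pics/s_sh10.png",cv2.resize(im,None,fx=4.5,fy=4.5,interpolation=cv2.INTER_CUBIC)[:,:,::-1])
plan([((588,252.5,290),None,40),((588,60,290),None,46)],0.95)
```

```text
cmd now [588.14 252.7  159.59]
[588.21332047 252.78861245 159.77799598] [-0.71040469 -0.13672624 -0.70401654] 0.9489489122252425 26.05
cmd-meas [-0.   -0.17 -0.09] 0.02 j [0.22 0.62 1.21 0.   1.3  0.17] t 26.15
[[0.95, -0.129, 0.0, 0.0, 0.0, 0.0, 0.0], [0.95, -0.234, 0.0, 0.0, 0.0, 0.0, 0.0], [0.95, -0.233, 0.0, 0.001, 0.0, 0.0, 0.0], [0.95, -0.164, -0.001, 0.0, 0.0, 0.0, 0.0], [0.95, -0.081, 0.0, 0.0, 0.0, 0.0, 0.0]]
[[0.95, -0.028, 0.0, 0.0, 0.0, 0.0, 0.0], [0.95, 0.0, -0.007, 0.149, 0.0, 0.0, 0.0], [0.95, 0.0, -0.013, 0.272, 0.0, 0.0, 0.0], [0.95, 0.0, -0.013, 0.272, 0.0, 0.0, 0.0], [0.95, 0.0, -0.014, 0.271, 0.0, 0.0, 0.0]]
[[0.95, 0.0, -0.009, 0.19, 0.0, 0.0, 0.0], [0.95, 0.0, -0.005, 0.095, 0.0, 0.0, 0.0], [0.95, 0.0, -0.002, 0.033, 0.0, 0.0, 0.0]]
end cmd [587.9  60.  289.9]
```

View pics/w_sh10.png

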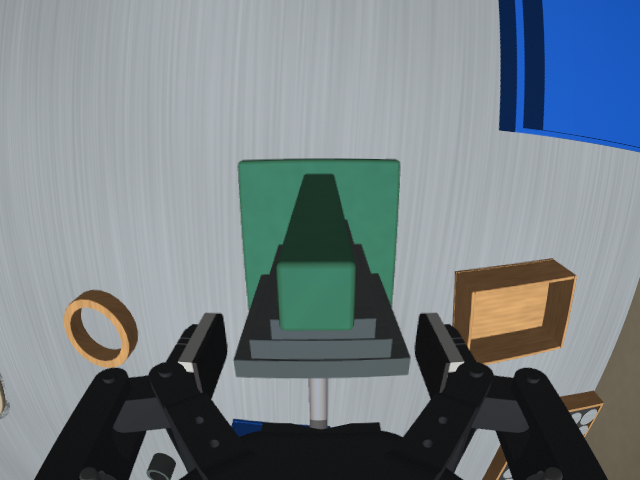

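View pics/s_sh10.png

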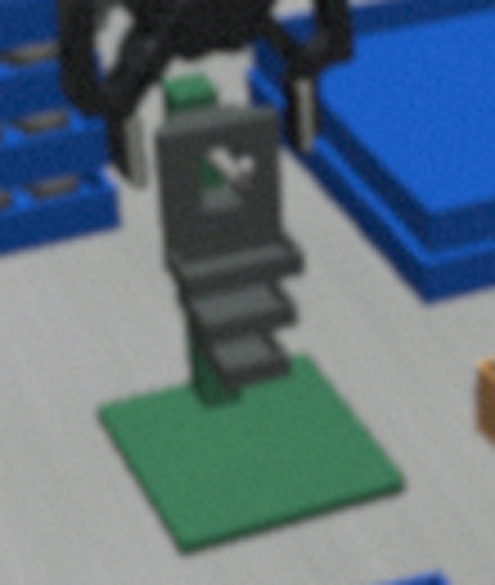

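All three nest. Withdraw upward, then back for a check from the front.

Request:
move_arm(targets=[[[0.95,-0.129,0.0,0.0,0.0,0.0,0.0],[0.95,-0.234,0.0,0.0,0.0,0.0,0.0],[0.95,-0.233,0.0,0.001,0.0,0.0,0.0],[0.95,-0.164,-0.001,0.0,0.0,0.0,0.0],[0.95,-0.081,0.0,0.0,0.0,0.0,0.0]]])

```text
time_s: 26.65
eef_pos: [588.3, 252.8, 288.3]
ee_rot: [0.513, 0.489, 0.511, -0.486]
force: [-0.0, 1.0, 0.1]
grip_width: 0.95
```

Request:
move_arm(targets=[[[0.95,-0.028,0.0,0.0,0.0,0.0,0.0],[0.95,0.0,-0.007,0.149,0.0,0.0,0.0],[0.95,0.0,-0.013,0.272,0.0,0.0,0.0],[0.95,0.0,-0.013,0.272,0.0,0.0,0.0],[0.95,0.0,-0.014,0.271,0.0,0.0,0.0]]])

```text
time_s: 27.15
eef_pos: [587.4, 106.4, 288.2]
ee_rot: [0.511, 0.487, 0.513, -0.488]
force: [0.7, -0.2, 0.2]
grip_width: 0.949
```

Request:
move_arm(targets=[[[0.95,0.0,-0.009,0.19,0.0,0.0,0.0],[0.95,0.0,-0.005,0.095,0.0,0.0,0.0],[0.95,0.0,-0.002,0.033,0.0,0.0,0.0],[0.95,0,0,0,0,0,0],[0.95,0,0,0,0,0,0]]])

```text
time_s: 27.65
eef_pos: [587.9, 61.2, 289.7]
ee_rot: [0.512, 0.487, 0.513, -0.487]
force: [0.0, 0.7, 0.4]
grip_width: 0.95
```

Run:
```python
from look import *
mp,mr=pose(); s=ctrl.sense();print(mp, s["force"],s["grip_width"],s["time_s"])
S=(586.9,272.7); 
def h(k,d,eye): W,H,D,e=PANS[k]; return (pan(W,H,D),(586.9+.048*d,272.7-d,1.62),eye-e)
look("w_end",0,[h("tall",4,163.4),h("middle",12,164.3),h("short",20,165.1)])
im=ctrl.capture("side"); cv2.imwrite("pics/side_end.png",im[:,:,::-1])
im=ctrl.capture("top"); cv2.imwrite("pics/top_end.png",im[:,:,::-1])
```

```text
[587.9069756   61.23359586 289.65849064] [0.03545501 0.71209601 0.41963835] 0.9499463419016723 27.65
```

View pics/w_end.png

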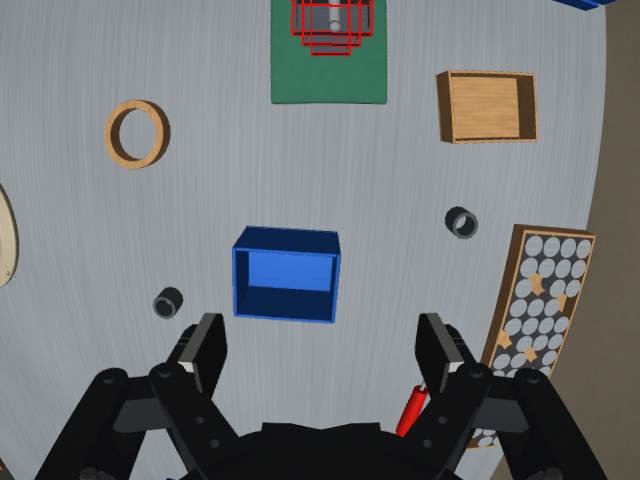

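View pics/side_end.png

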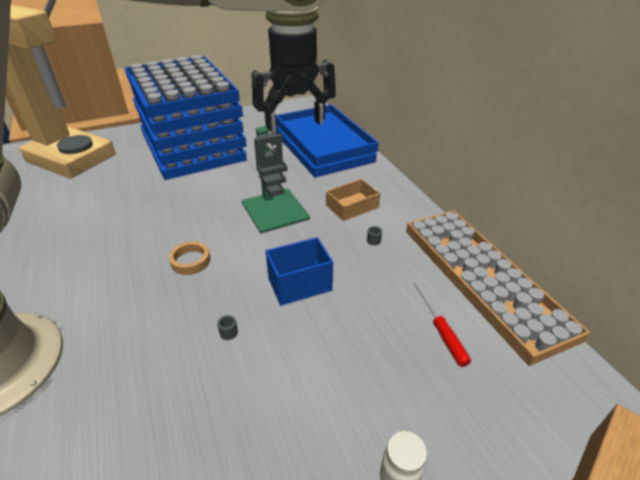

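View pics/top_end.png

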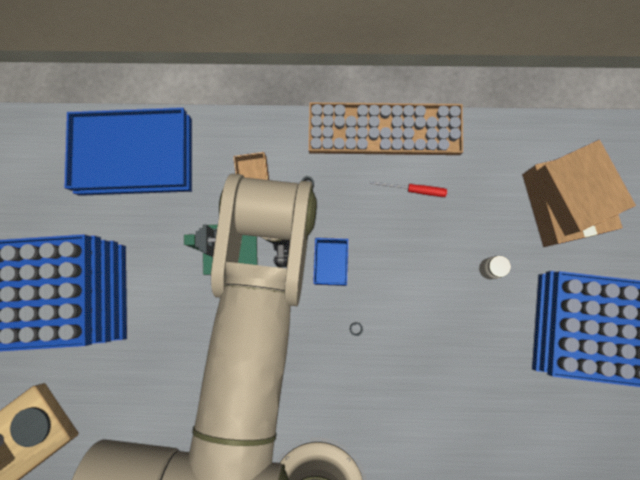

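Run:
```python
from rig import ctrl
print(ctrl.sense()["time_s"]); print(ctrl.finish_job())
```

```text
27.8
the job is handed in; nothing more can be done
None
```

All three pans hang nested on the hook, facing outwards: tall against the post, then middle, then short. I handed the job in at 27.8 s of the 72 s allowed.

- **Tall and middle pans:** I took each by its side edges, passed its hole over the hook tip and pushed it back until it touched the post or the plate behind. The contact force was about 10 N each time.
- **Short pan:** I lifted it out of the box by its plate faces, stood it on the bench and let go. I then took it by its side edges and hung it in front of the others.
- **Last checks:** In the final wrist picture the trays lie where the nested model puts them. The side picture shows the three trays stepped under one another. In the final pictures the other things on the bench look unmoved, apart from the tape and part of the carton, which the arm hid in the top view but which show in the side and wrist views. The gripper was clear and the wrist force was about zero.
- **Disagreements:**
  - The first stand estimate, from the side and top cameras, was 3–5 mm and about 2° off; I corrected it from the wrist camera.
  - Triangulating the hook tip gave a height of 186 mm against the stated 191 mm. The hole's clearance covered that difference and every pan passed over the tip without contact.
  - A height triangulation of one top corner of the short pan came out at 64 mm against 82 mm. I set it aside because the other corner gave 81.6 mm and the measured plate width matched.

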